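# Lean a board on the inspection rest and hold the dead-man lever half-way

### The job

Lift the circuit-board carrier out of its slotted holder and lean it squarely on the sloping inspection rest, same edge down and component side outward (to the side with the lip), its foot behind the lip and its back against the two bars, and let go of it. Then press the spring-loaded dead-man lever of the test station half-way down, where the lever lies level, never near its bottom stop, and keep holding it there with the gripper: the program finishes while holding. Leave the solder reel, the tape roll and the flux tin where they are.

Things in the scene. Friction and masses are not known exactly. Their poses are not given: they have to be found in the camera images.
- board: the circuit-board carrier: a stiff grey plastic plate 10 mm thick (x), 90 mm wide (y), 110 mm tall (z), about 0.13 to 0.25 kg, with a green circuit board set in the lower part of its front face (-x; chips stand out 2 mm) and a plain grip band over the top 38 mm. Origin: middle of its bottom edge face; z runs up the plate to its top edge, x points out of its back. It starts upright in the holder
- board_center (a point): centre of the carrier plate, half-way up (55 mm above its bottom edge, mid-thickness); axes as the plate's: x out of its back, y along its width, z up to its top edge
- board_holder: fixed grey plastic block 60 x 60 mm with a slot along y that holds the carrier upright, component side to -x: slot 13 mm wide, its floor 8 mm and its wall tops 36 mm above the worktop. Origin: centre of the underside. The carrier sticks out 15 mm at both sides and 82 mm above the walls
- inspection_rest: fixed aluminium rest, its open front to its -x (turned mostly to the left, +y in the world). Base plate 8 mm thick, x -45 to +55 mm, 84 mm wide; front lip x -25.5 to -19.5 mm, top at z = 16 mm; behind it two bars at y = -28 and +28 mm leaning back (to +x) 0.384 rad (22 deg) from vertical, 62 mm long up the slope. Origin on the worktop, mid-width. A carrier lying flat on the bars has its centre at x = +11, y = 0, z = 61 mm here
- rest_foot (a point): point on the top of the rest's base plate (x = -5, z = 8 mm in the rest's frame, mid-width) where the front plane of the two bars meets the base: the lower back edge of the leaned carrier belongs there. The lip's rear face is 14.5 mm in front of it. Axes as the rest's
- test_station: fixed grey box 115 mm (x) x 58 mm (y) x 22 mm high with two cheeks at its rear that carry the lever; at the side a small graduated plate whose long middle mark is half-way. Front, with the lever's pad, to -x; origin: centre of the underside. The lever's pivot axis runs along y at x = +45, z = 46 mm
- lever_pad (a point): centre of the top of the black rubber pad (40 mm long, 34 mm wide, 6 mm thick) at the lever's front end, 80 mm in front of the pivot; moves with the lever. Free it is 63 mm above the worktop, half-way (lever level) 49 mm, at the bottom stop 35 mm
- press_lever (a joint): angle of the lever in rad: 0 free (points 0.18 rad up), 0.18 half-way (level), 0.36 at the bottom stop; grows as the pad is pressed down. A spring pushes it back up: about 2 N at the pad to start it, 5 N half-way, 8 N at the stop
- solder_reel_mid (a point): bystander: reel of solder, 54 mm across, 38 mm high, standing; point at its centre
- tape_roll_mid (a point): bystander: roll of black tape, 64 mm across, 18 mm high, lying; point at its centre. Roughly over it hangs the fixed round head of the gooseneck lamp, about 130 mm across, centred at world x = 0.48, y = 0.255 m, its underside 0.50 m above the worktop: the arm must pass clear of it, in front (nearer the robot) or below
- flux_tin_mid (a point): bystander: round flux tin, 50 mm across, 22 mm high; point at its centre

How it is judged:
On the way, in this order (a step that is already met when the one before it is completed fails the run):
1. the carrier leans on the rest, component side outward, let go and at rest (angle between board_center's own z axis and vertical between 0.24 and 0.55 rad and angle between board_center's own x axis and vertical above 1.75 rad and x of board_center in the frame of inspection_rest between -0.008 and 0.03 m and y of board_center in the frame of inspection_rest between -0.02 and 0.02 m and z of board_center in the frame of inspection_rest between 0.05 and 0.068 m and angle between the y axis of board_center and the y axis of inspection_rest, either way round below 0.25 rad and contact force between board and inspection_rest above 0.4 N and contact force between board and the fingers below 0.05 N and contact force between board and the arm below 0.05 N and linear speed of board below 0.02 m/s), for 0.3 s.
2. the lever is held half-way by the robot while the carrier leans there (all of step 1 and value of joint press_lever between 0.125 and 0.235 rad and contact force between any of the fingers, the arm and test_station above 1.5 N), for 0.5 s.
At the end, for the whole second after the job is handed in: Carrier on the rest, leaning 14-31 deg back, components outward, same edge down, square within 14 deg, centred within 20 mm, foot behind the lip, untouched, at rest; the robot holds the lever at 0.125-0.235 rad with over 1.5 N; bystanders moved under 20 mm (all of step 2 and distance of each of solder_reel_mid, tape_roll_mid, flux_tin_mid from where it was at the start of the episode below 0.02 m); the arm keeps its last pose, push and grip.
It fails at once if the lever is pushed down to near its bottom stop (over 0.32 rad) (value of joint press_lever above 0.32 rad).
It fails at once if the reel of solder is knocked away (over 20 mm) (distance of solder_reel_mid from where it was at the start of the episode above 0.02 m).
It fails at once if the tape roll is knocked away (over 20 mm) (distance of tape_roll_mid from where it was at the start of the episode above 0.02 m).
It fails at once if the flux tin is knocked away (over 20 mm) (distance of flux_tin_mid from where it was at the start of the episode above 0.02 m).
It also fails if it takes over 56 s, if anything falls off the work surface, if the arm or the gripper's body presses on something with over 40 N, if the wrist force passes 120 N, or if a joint passes its speed limit or range.

### The arm

A 7-joint arm with a two-finger parallel gripper is mounted at the origin on a cart in front of the work surface, level with it; the furniture and walls round the work are solid. World frame = base frame: x ahead of the robot, y to its left, z up, the work surface at z = 0. Lengths are in m, angles in rad, forces in N, time in s.
With the tool pointing down it reaches from about 0.425 to 0.875 m from the base axis. Payload 4.7 kg.
Tool frame: the origin (TCP) lies on the centre line of the jaws, within the pads' length; the fingertips stand 11 mm ahead of it and the grasp point (between the pads) lies 8 mm behind it; z points along the fingers, y is the direction in which the jaws open and shut (so a half turn about z gives the same grasp; the last joint's range is limited). The gripper opens to 85 mm and grips with 20 to 120 N. Pads are 22 mm wide; open, the fingers measure 114 mm over their backs; the gripper's body (76 mm by 85 mm) begins 54 mm behind the grasp point. The pads swing forward as they close: fully open they stand 13 mm farther back than shut.
Start: joints at [-1.184, 0.321, -0.07, 1.45, 0.023, 1.371, -0.057], TCP at [0.237, 0.605, 0.242] pointing down, gripper open.
Joint ranges: [-2.86, 2.86], [-0.3, 2.09], [-1.38, 1.24], [0.06, 2.45], [-1.56, 4.7], [0.09, 2.05], [-2.69, 2.69]. Speed limits (rad/s): [2.57, 2.57, 3.14, 3.14, 3.14, 3.14, 3.14].

### API

Orientations are given as a rotation vector (axis times angle).
In Python, from bench import * gives the robot as it stands.
- The arm moves only by the tool play_rows, never from a script. Its argument "targets" is a list of rows, each an object with "xyz": the shift along the tool's x, y, z in cm, a list of three; "spin": the turn about the tool's z in degrees; "claw": the opening, from 0 (shut) to 1 (fully open). In form: [{"xyz": [dx, dy, dz], "spin": spin, "claw": claw}, ...]. A call has 1 to 12 rows; each row shifts and turns the commanded pose from where the row before left it, along the tool's axes as they then stand; what a row does not reach is not made up. A row lasts 1/12 s, in which the tool goes at most 41.7 mm and 7.16 degrees, less where a joint would pass 70% of its speed; a pose out of reach is approached as far as the arm can. A call is refused whole if a number of a shift passes 4.17 or a number of a turn 7.16, either way. A call with a gripper value outside its range is refused whole. The fingers move at their own pace and stop on an object; "force" is the grip in N (left out, the last holds). Time passes only in rows, so rows that do not move let the fingers close. It gives the time, the measured TCP pose, the force and the opening at its end, in the units of the state.
- read_state(): the state, without advancing time (a new reading comes with each control period).
- capture(name): name is "scene" or "top" or "wrist"; returns the picture (400x640x3 uint8, blue, green, red); there is no depth.
- camera_model(name): a dict with "fx", "fy", "cx", "cy" (pixels), "dist_coeffs" ([k1, k2, p1, p2, k3] as OpenCV has them; the pictures are not rectified), "cam_to_world" (4x4, takes a point from camera to world coordinates); the wrist camera has in their place "tool_from_camera" (4x4, takes a point from camera to tool coordinates, whose origin is the TCP and whose axes are the flange's). Camera axes: x right, y up, looking along -z (the intrinsics and any distortion apply to the point x, -y, -z); pixel columns grow to the right and rows downward; lengths in m; the calibration is good to about 2 mm. A picture is of the moment at which its call begins: read the wrist's pose just before it. camera_model takes no time and is no camera call.
- sign_off(): hands the job in, once; it reports no verdict.
The state is a dict: "time": time; "q": joint angles; "qvel": joint speeds; "tau": joint torques, N m; "ee_pos": TCP position; "tool_rot": TCP orientation; "wrist_force": force on the tool from outside, world axes, zero at the start; "wrist_torque": the same for the moment, N m; "gripper_width": finger opening in m.
Only numpy, scipy, OpenCV 4.12 (cv2) and the standard library are available. Lean on these libraries where they do the work, as an engineer would, in place of code of your own. Each camera call takes 0.05 s, during which the arm holds its last target.

## Working session

There is one attempt and no reset: what is moved stays moved. The work goes in short steps, Python scripts to look and compute and a tool call to move; the robot and the scene stay as the last step left them, time stands still between calls to the robot, and variables do not carry over. Pictures are saved under pics/ and viewed, and the job is handed in when it is done.

Besides the shell and the picture viewer there is one more tool, called as name(argument=value, ...), one argument or row to a line, values as JSON. play_rows: Moves the arm, as the interface text tells. Its arguments: {"type":"object","properties":{"targets":{"type":"array","items":{"type":"object","properties":{"xyz":{"type":"array","items":{"type":"number"}},"spin":{"type":"number"},"claw":{"type":"number"}}}},"force":{"type":"number"}},"required":["targets"]}

```bash
mkdir -p pics; ls; python3 - <<'E'
from bench import *
import cv2, numpy as np
s=read_state(); print({k:np.round(v,3).tolist() for k,v in s.items()})
for n in ["scene","top","wrist"]:
    im=capture(n); cv2.imwrite(f"pics/{n}0.png",im)
    m=camera_model(n); print(n,{k:np.round(v,4).tolist() for k,v in m.items()})
E
```

```text
pics
{'time': 0.0, 'q': [-1.184, 0.322, -0.07, 1.452, 0.023, 1.371, -0.057], 'qvel': [-0.0, 0.002, 0.001, 0.001, 0.0, 0.002, 0.001], 'tau': [-0.0, -49.357, -0.382, -31.434, 0.013, 0.011, -0.0], 'ee_pos': [0.237, 0.605, 0.241], 'tool_rot': [-0.582, -3.087, 0.003], 'wrist_force': [-0.202, 0.87, -0.495], 'wrist_torque': [0.024, 0.047, 0.0], 'gripper_width': 0.085}
scene {'fx': 459.7209, 'fy': 459.7209, 'cx': 321.1744, 'cy': 192.835, 'dist_coeffs': [-0.1117, 0.0, 0.0, 0.0, 0.0], 'cam_to_world': [[0.7212, 0.4142, -0.5553, -0.0312], [-0.6927, 0.4228, -0.5843, -0.5947], [-0.0072, 0.806, 0.5919, 0.6475], [0.0, 0.0, 0.0, 1.0]]}
top {'fx': 429.4672, 'fy': 429.4672, 'cx': 316.9176, 'cy': 198.4301, 'dist_coeffs': [0.0355, 0.0, 0.0, 0.0, 0.0], 'cam_to_world': [[0.0168, 0.997, -0.0755, 0.4288], [-0.9997, 0.0181, 0.0168, -0.0202], [0.0182, 0.0752, 0.997, 1.0464], [0.0, 0.0, 0.0, 1.0]]}
wrist {'fx': 335.706, 'fy': 335.706, 'cx': 323.9525, 'cy': 202.4835, 'dist_coeffs': [-0.0196, 0.0, 0.0, 0.0, 0.0], 'tool_from_camera': [[-0.0005, 0.966, 0.2587, 0.0658], [1.0, 0.0006, -0.0005, 0.0001], [-0.0006, 0.2587, -0.966, -0.1317], [0.0, 0.0, 0.0, 1.0]]}
```

View pics/scene0.png

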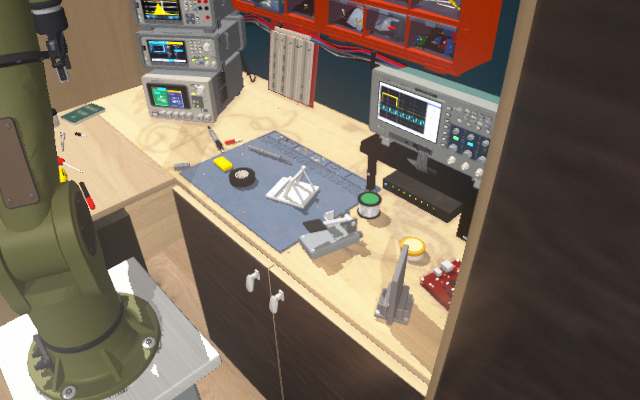

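View pics/top0.png

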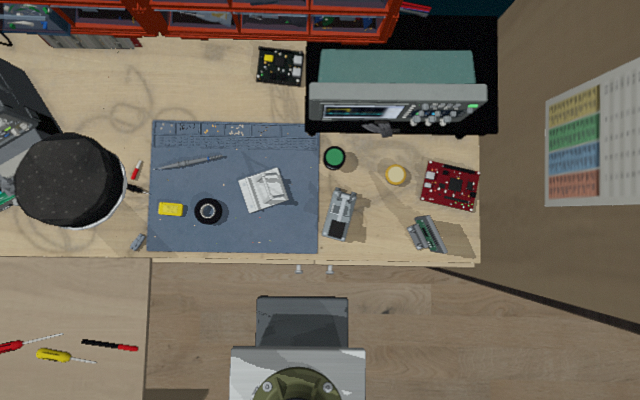

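View pics/wrist0.png

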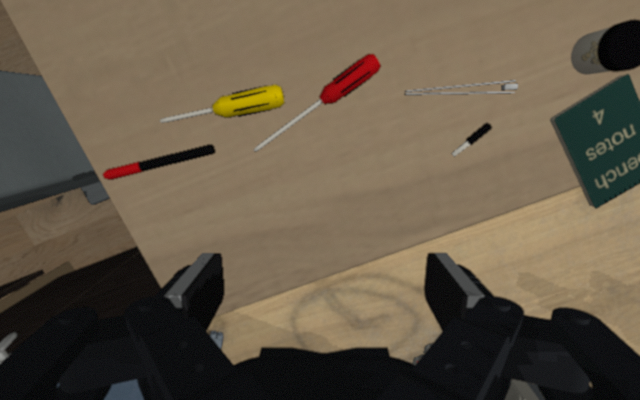

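```bash
cat > h.py <<'E'
from bench import *
import cv2, numpy as np
from scipy.spatial.transform import Rotation as R
def ray(n,px,T=None):
    m=camera_model(n); K=np.array([[m['fx'],0,m['cx']],[0,m['fy'],m['cy']],[0,0,1.]])
    p=cv2.undistortPoints(np.array(px,float).reshape(-1,1,2),K,np.array(m['dist_coeffs'])).reshape(-1,2)
    d=np.c_[p[:,0],-p[:,1],-np.ones(len(p))]
    if T is None: T=np.array(m['cam_to_world'])
    return T[:3,3],d@T[:3,:3].T
def onz(n,px,z,T=None):
    o,d=ray(n,px,T); return o+d*((z-o[2])/d[:,2])[:,None]
def proj(n,P,T=None):
    m=camera_model(n); K=np.array([[m['fx'],0,m['cx']],[0,m['fy'],m['cy']],[0,0,1.]])
    if T is None: T=np.array(m['cam_to_world'])
    q=(np.atleast_2d(P)-T[:3,3])@T[:3,:3]; q=q*[1,-1,-1]
    return cv2.projectPoints(q,np.zeros(3),np.zeros(3),K,np.array(m['dist_coeffs']))[0].reshape(-1,2)
def wristT(s=None):
    s=s or read_state(); T=np.eye(4); T[:3,:3]=R.from_rotvec(s['tool_rot']).as_matrix(); T[:3,3]=s['ee_pos']
    return T@np.array(camera_model('wrist')['tool_from_camera'])
def tri(n1,p1,T1,n2,p2,T2):
    o1,d1=ray(n1,[p1],T1);o2,d2=ray(n2,[p2],T2);d1=d1[0];d2=d2[0]
    A=np.c_[d1,-d2];t=np.linalg.lstsq(A,o2-o1,rcond=None)[0]
    a=o1+d1*t[0];b=o2+d2*t[1];return (a+b)/2,np.linalg.norm(a-b)
E
python3 - <<'E'
from h import *
im=cv2.imread('pics/top0.png')
c=im[130:270,180:500]; cv2.imwrite('pics/topz.png',cv2.resize(c,None,fx=2.5,fy=2.5,interpolation=cv2.INTER_CUBIC))
im=cv2.imread('pics/scene0.png')
c=im[150:340,230:470]; cv2.imwrite('pics/scenez.png',cv2.resize(c,None,fx=3.1,fy=3.1,interpolation=cv2.INTER_CUBIC))
E
```

```text
(no output)
```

View pics/topz.png

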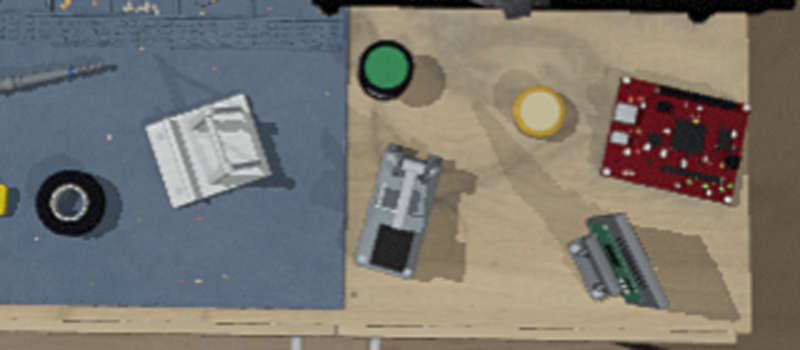

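View pics/scenez.png

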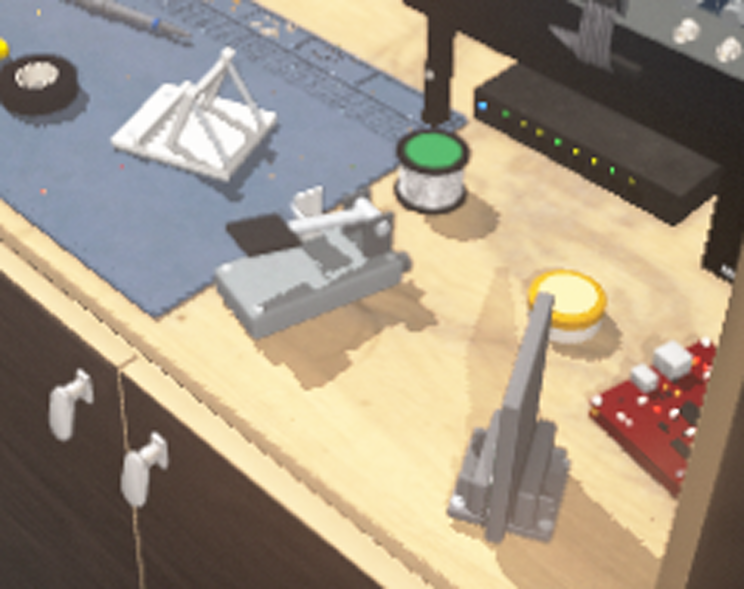

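```bash
python3 - <<'E'
from h import *
z=lambda l:[(180+a/2.5,130+b/2.5) for a,b in l]
np.set_printoptions(precision=4,suppress=True)
print('board top',onz('top',z([(610,213),(626,216),(655,308),(667,305)]),.118))
print('holder base',onz('top',z([(568,245),(600,300)]),.0))
print('rest base',onz('top',z([(145,127),(245,95),(272,175),(175,208)]),.008))
print('station',onz('top',z([(357,265),(415,275)]),.022), 'pad',onz('top',z([(392,250)]),.063))
print('reel,tape,tin',onz('top',z([(386,67)]),.038),onz('top',z([(70,202)]),.018),onz('top',z([(538,110)]),.022))
E
```

```text
board top [[ 0.4669 -0.2685  0.118 ]
 [ 0.4646 -0.2824  0.118 ]
 [ 0.3859 -0.307   0.118 ]
 [ 0.3886 -0.3173  0.118 ]]
holder base [[ 0.4398 -0.259   0.    ]
 [ 0.3871 -0.2901  0.    ]]
rest base [[0.5468 0.1541 0.008 ]
 [0.58   0.0582 0.008 ]
 [0.5024 0.0303 0.008 ]
 [0.4688 0.1229 0.008 ]]
station [[ 0.4171 -0.053   0.022 ]
 [ 0.4086 -0.1083  0.022 ]] pad [[ 0.4318 -0.0835  0.063 ]]
reel,tape,tin [[ 0.605  -0.0771  0.038 ]] [[0.4725 0.2212 0.018 ]] [[ 0.5688 -0.225   0.022 ]]
```

```bash
cat > plan.py <<'E'
from h import *
def yawof(s):
    M=R.from_rotvec(s['tool_rot']).as_matrix(); return np.degrees(np.arctan2(M[1,1],M[0,1]))
def plan(wps,step=3.5,turn=7,dec=1,claw=1,start=None):
    s=read_state(); p=np.array(s['ee_pos'])if start is None else np.array(start[:3]); yaw=yawof(s) if start is None else start[3]
    print('t',round(s['time'],2),'pos',np.round(p,4),'yaw',round(yaw,2),'F',np.round(s['wrist_force'],1),'w',round(s['gripper_width'],4))
    k=0
    for w in wps:
        tgt=np.array(w[:3]); dy=w[3]-yaw
        n=int(max(np.ceil(np.linalg.norm(tgt-p)*100/step-.01),np.ceil(abs(dy)/turn-.01),1))
        for i in range(n,0,-1):
            a=np.radians(yaw); Y=np.array([np.cos(a),np.sin(a),0]); Z=np.array([0,0,-1.]); X=np.cross(Y,Z)
            d=(tgt-p)/i; l=np.round([d@X*100,d@Y*100,d@Z*100],dec); sp=round(-(w[3]-yaw)/i,1)
            p=p+(l[0]*X+l[1]*Y+l[2]*Z)/100; yaw-=sp; k+=1
            print('{"xyz":[%g,%g,%g],"spin":%g,"claw":%g},'%(*l,sp,claw),'' if k%12 else '\n')
    print('end',np.round(p,4),round(yaw,2))
E
python3 -c "
from plan import *
plan([(0.31,0.32,.12,40),(.43,.12,.12,0)])"
```

```text
t 0.15 pos [0.2366 0.605  0.2415] yaw 68.64 F [-0.2 -0.6 -0.4] w 0.0855
{"xyz":[-1.7,-2.4,1.2],"spin":2.9,"claw":1}, 
{"xyz":[-1.8,-2.3,1.2],"spin":2.9,"claw":1}, 
{"xyz":[-2,-2.2,1.2],"spin":2.9,"claw":1}, 
{"xyz":[-2.1,-2.1,1.2],"spin":2.8,"claw":1}, 
{"xyz":[-2.2,-2,1.2],"spin":2.9,"claw":1}, 
{"xyz":[-2.2,-1.9,1.2],"spin":2.8,"claw":1}, 
{"xyz":[-2.3,-1.8,1.2],"spin":2.9,"claw":1}, 
{"xyz":[-2.5,-1.6,1.2],"spin":2.8,"claw":1}, 
{"xyz":[-2.5,-1.5,1.3],"spin":2.9,"claw":1}, 
{"xyz":[-2.6,-1.4,1.2],"spin":2.8,"claw":1}, 
{"xyz":[-3.3,-0.5,0],"spin":5.7,"claw":1}, 
{"xyz":[-3.3,-0.2,0],"spin":5.7,"claw":1}, 

{"xyz":[-3.3,0.1,0],"spin":5.7,"claw":1}, 
{"xyz":[-3.3,0.5,0],"spin":5.7,"claw":1}, 
{"xyz":[-3.2,0.8,0],"spin":5.7,"claw":1}, 
{"xyz":[-3.2,1.1,0],"spin":5.8,"claw":1}, 
{"xyz":[-3,1.4,0],"spin":5.7,"claw":1}, 
end [0.43   0.1204 0.1205] 0.04
```

play_rows(
  targets=[
    {"xyz": [-1.7,-2.4,1.2],"spin": 2.9,"claw": 1},
    {"xyz": [-1.8,-2.3,1.2],"spin": 2.9,"claw": 1},
    {"xyz": [-2,-2.2,1.2],"spin": 2.9,"claw": 1},
    {"xyz": [-2.1,-2.1,1.2],"spin": 2.8,"claw": 1},
    {"xyz": [-2.2,-2,1.2],"spin": 2.9,"claw": 1},
    {"xyz": [-2.2,-1.9,1.2],"spin": 2.8,"claw": 1},
    {"xyz": [-2.3,-1.8,1.2],"spin": 2.9,"claw": 1},
    {"xyz": [-2.5,-1.6,1.2],"spin": 2.8,"claw": 1},
    {"xyz": [-2.5,-1.5,1.3],"spin": 2.9,"claw": 1},
    {"xyz": [-2.6,-1.4,1.2],"spin": 2.8,"claw": 1},
  ],
)

```text
time: 0.98
ee_pos: [0.3103, 0.3188, 0.1206]
tool_rot: [-1.33, -2.846, 0.0]
wrist_force: [1.7, -0.3, 0.8]
gripper_width: 0.0856
```

```bash
python3 -c "
from plan import *
print(np.round(read_state()['q'],2))
plan([(.43,.12,.12,0),(.46,.03,.25,-40)])"
```

```text
[-0.97 -0.01  0.11  2.09  0.    1.07 -0.16]
t 0.98 pos [0.3103 0.3188 0.1206] yaw 39.91 F [ 1.7 -0.3  0.8] w 0.0856
{"xyz":[-3.3,-0.5,0],"spin":5.7,"claw":1}, 
{"xyz":[-3.3,-0.2,0],"spin":5.7,"claw":1}, 
{"xyz":[-3.3,0.1,0],"spin":5.7,"claw":1}, 
{"xyz":[-3.3,0.5,0],"spin":5.7,"claw":1}, 
{"xyz":[-3.2,0.8,0],"spin":5.7,"claw":1}, 
{"xyz":[-3.1,1.1,0],"spin":5.7,"claw":1}, 
{"xyz":[-3,1.5,0.1],"spin":5.7,"claw":1}, 
{"xyz":[-1.5,0.5,-2.2],"spin":6.7,"claw":1}, 
{"xyz":[-1.4,0.7,-2.2],"spin":6.7,"claw":1}, 
{"xyz":[-1.4,0.8,-2.2],"spin":6.7,"claw":1}, 
{"xyz":[-1.2,1,-2.1],"spin":6.6,"claw":1}, 
{"xyz":[-1.1,1.1,-2.2],"spin":6.7,"claw":1}, 

{"xyz":[-1,1.2,-2.1],"spin":6.6,"claw":1}, 
end [0.46   0.0304 0.2496] -39.99
```

play_rows(
  targets=[
    {"xyz": [-3.3,-0.5,0],"spin": 5.7,"claw": 1},
    {"xyz": [-3.3,-0.2,0],"spin": 5.7,"claw": 1},
    {"xyz": [-3.3,0.1,0],"spin": 5.7,"claw": 1},
    {"xyz": [-3.3,0.5,0],"spin": 5.7,"claw": 1},
    {"xyz": [-3.2,0.8,0],"spin": 5.7,"claw": 1},
    {"xyz": [-3.1,1.1,0],"spin": 5.7,"claw": 1},
    {"xyz": [-3,1.5,0.1],"spin": 5.7,"claw": 1},
    {"xyz": [-1.5,0.5,-2.2],"spin": 6.7,"claw": 1},
    {"xyz": [-1.4,0.7,-2.2],"spin": 6.7,"claw": 1},
    {"xyz": [-1.4,0.8,-2.2],"spin": 6.7,"claw": 1},
    {"xyz": [-1.2,1,-2.1],"spin": 6.6,"claw": 1},
    {"xyz": [-2,2,-3],"spin": 7,"claw": 1},
  ],
)

```text
time: 1.98
ee_pos: [0.4587, 0.0363, 0.2368]
tool_rot: [-2.768, -1.481, 0.004]
wrist_force: [1.6, 1.1, 0.1]
gripper_width: 0.0853
```

play_rows(
  targets=[
    {"xyz": [0,0,0],"spin": 0,"claw": 1},
    {"xyz": [0,0,0],"spin": 0,"claw": 1},
  ],
)

```text
time: 2.15
ee_pos: [0.4615, 0.0338, 0.239]
tool_rot: [2.77, 1.481, 0.006]
wrist_force: [-0.0, -0.3, 0.2]
gripper_width: 0.0855
```

```bash
cat > snap.py <<'E'
from plan import *
import json,sys
def snap(name,tag):
    s=read_state(); T=wristT(s) if name=='wrist' else np.array(camera_model(name)['cam_to_world'])
    im=capture(name); cv2.imwrite(f'pics/{tag}.png',im); np.save(f'pics/{tag}.npy',T); print(tag,round(s['time'],2),np.round(s['ee_pos'],4),round(yawof(s),2),np.abs(s['qvel']).max())
if __name__=='__main__': snap(sys.argv[1],sys.argv[2])
E
python3 snap.py wrist w1
```

```text
w1 2.15 [0.4615 0.0338 0.239 ] -33.73 0.058360321249158756
```

View pics/w1.png

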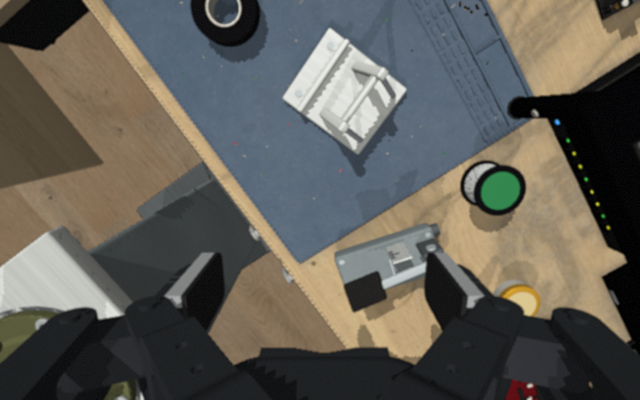

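```bash
python3 - <<'E'
import cv2
im=cv2.imread('pics/w1.png')
cv2.imwrite('pics/w1a.png',cv2.resize(im[15:165,270:420],None,fx=5,fy=4,interpolation=cv2.INTER_CUBIC)) if 0 else cv2.imwrite('pics/w1a.png',cv2.resize(im[15:163,270:420],None,fx=4,fy=4,interpolation=cv2.INTER_CUBIC))
cv2.imwrite('pics/w1b.png',cv2.resize(im[215:325,320:460],None,fx=5,fy=5,interpolation=cv2.INTER_CUBIC))
E
```

```text
(no output)
```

View pics/w1a.png

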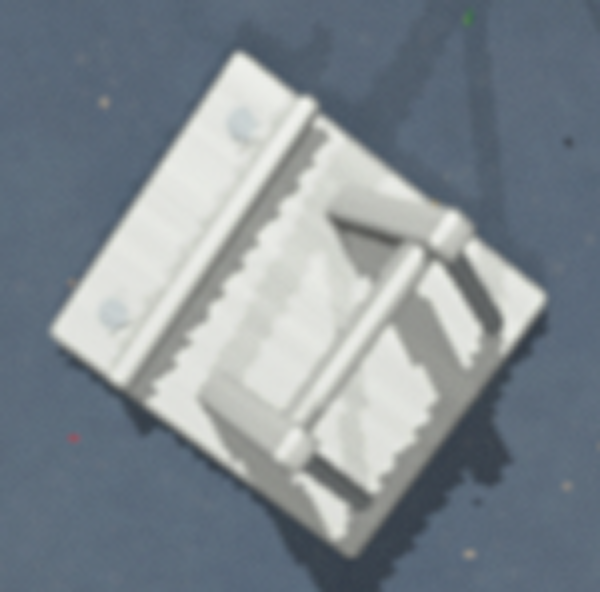

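View pics/w1b.png

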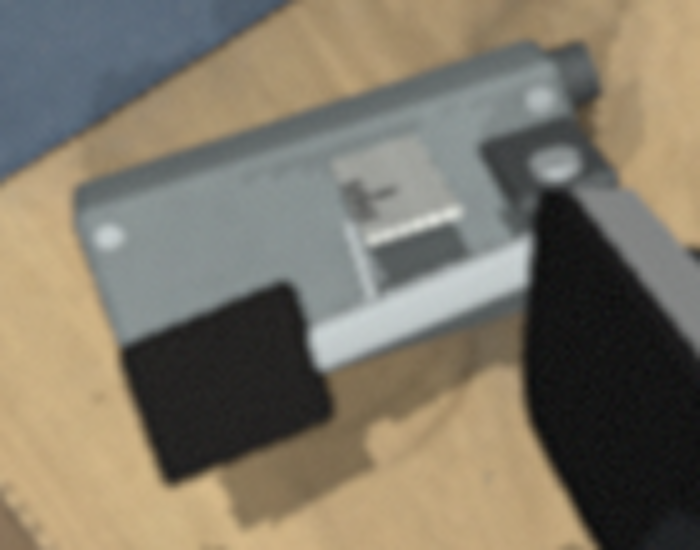

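```bash
python3 - <<'E'
from h import *
np.set_printoptions(precision=4,suppress=True)
T=np.load('pics/w1.npy')
za=lambda l:[(270+a/4,15+b/4) for a,b in l]; zb=lambda l:[(320+a/5,215+b/5) for a,b in l]
c=onz('wrist',za([(238,50),(52,330),(548,295),(352,555)]),.008,T)[:,:2]
print(c, [np.linalg.norm(c[i]-c[j]) for i,j in((0,1),(2,3),(0,2),(1,3))])
m=c.mean(0); x=(c[2]+c[3]-c[0]-c[1]);x/=np.linalg.norm(x); y=np.array([-x[1],x[0]])
w=c[0]-c[1]+c[2]-c[3]; w/=np.linalg.norm(w); print('x dir',np.degrees(np.arctan2(x[1],x[0])),'from width',np.degrees(np.arctan2(-w[0],w[1])) ,np.degrees(np.arctan2(w[1],w[0]))-90)
o=m-x*.005; print('rest origin',o)
l=onz('wrist',za([(308,100),(123,383)]),.016,T)[:,:2]; print('lip',l,(l-o)@x,(l-o)@y)
l=onz('wrist',za([(450,232),(295,445)]),.065,T)[:,:2]; print('bar tops',(l-o)@x,(l-o)@y)
p=onz('wrist',zb([(125,352),(292,285),(330,410),(172,485)]),.063,T)[:,:2]; print('pad',p,p.mean(0),[np.linalg.norm(p[i]-p[i-1]) for i in range(4)])
d=p[1]-p[0]+p[2]-p[3]; print('pad dir',np.degrees(np.arctan2(d[1],d[0])))
s=onz('wrist',zb([(108,237),(540,99)]),.022,T)[:,:2]; d=s[1]-s[0]; print('screws',s,np.degrees(np.arctan2(d[1],d[0])))
r=onz('wrist',[(499,190)],.038,T); print('reel',r)
E
```

```text
[[0.5482 0.1537]
 [0.4716 0.1251]
 [0.5828 0.0613]
 [0.5051 0.0329]] [np.float64(0.08181226470723235), np.float64(0.08278194653993577), np.float64(0.09864131343006993), np.float64(0.09809854639507949)]
x dir -69.76672236296244 from width -69.73935264654887 -69.73935264654887
rest origin [0.5252 0.0979]
lip [[0.5551 0.1335]
 [0.4797 0.1036]] [-0.023  -0.0211] [ 0.0404 -0.0407]
bar tops [0.0205 0.0204] [ 0.0277 -0.0277]
pad [[ 0.4217 -0.0641]
 [ 0.4577 -0.0703]
 [ 0.4495 -0.0987]
 [ 0.4132 -0.0953]] [ 0.4355 -0.0821] [np.float64(0.032409031076877995), np.float64(0.03649997846306423), np.float64(0.029593103471205737), np.float64(0.03648917949523212)]
pad dir -7.510577700444811
screws [[ 0.4241 -0.058 ]
 [ 0.5215 -0.0835]] -14.667231133763089
reel [[ 0.6048 -0.0738  0.038 ]]
```

```bash
python3 -c "
from plan import *
plan([(.41,-.27,.26,-65)])"
```

```text
t 2.2 pos [0.4603 0.035  0.2375] yaw -33.58 F [-0.4  1.2 -0.6] w 0.0855
{"xyz":[-3.1,1.4,-0.3],"spin":3.5,"claw":1}, 
{"xyz":[-3,1.6,-0.2],"spin":3.5,"claw":1}, 
{"xyz":[-2.9,1.8,-0.3],"spin":3.5,"claw":1}, 
{"xyz":[-2.8,2,-0.2],"spin":3.5,"claw":1}, 
{"xyz":[-2.7,2.1,-0.3],"spin":3.5,"claw":1}, 
{"xyz":[-2.6,2.3,-0.2],"spin":3.5,"claw":1}, 
{"xyz":[-2.5,2.4,-0.3],"spin":3.5,"claw":1}, 
{"xyz":[-2.3,2.6,-0.2],"spin":3.5,"claw":1}, 
{"xyz":[-2.1,2.7,-0.3],"spin":3.4,"claw":1}, 
end [ 0.4098 -0.2699  0.2605] -64.98
```

play_rows(
  targets=[
    {"xyz": [-3.1,1.4,-0.3],"spin": 3.5,"claw": 1},
    {"xyz": [-3,1.6,-0.2],"spin": 3.5,"claw": 1},
    {"xyz": [-2.9,1.8,-0.3],"spin": 3.5,"claw": 1},
    {"xyz": [-2.8,2,-0.2],"spin": 3.5,"claw": 1},
    {"xyz": [-2.7,2.1,-0.3],"spin": 3.5,"claw": 1},
    {"xyz": [-2.6,2.3,-0.2],"spin": 3.5,"claw": 1},
    {"xyz": [-2.5,2.4,-0.3],"spin": 3.5,"claw": 1},
    {"xyz": [-2.3,2.6,-0.2],"spin": 3.5,"claw": 1},
    {"xyz": [-2.1,2.7,-0.3],"spin": 3.4,"claw": 1},
    {"xyz": [0,0,0],"spin": 0,"claw": 1},
    {"xyz": [0,0,0],"spin": 0,"claw": 1},
  ],
)

```text
time: 3.12
ee_pos: [0.4089, -0.2702, 0.2592]
tool_rot: [-3.067, -0.678, 0.003]
wrist_force: [-0.4, 0.1, -0.4]
gripper_width: 0.0856
```

```bash
python3 snap.py wrist w2
```

```text
w2 3.12 [ 0.4089 -0.2702  0.2592] -65.07 0.062407891856876875
```

View pics/w2.png

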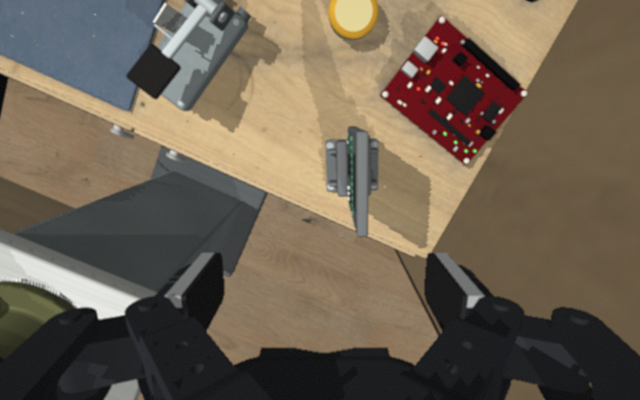

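```bash
python3 - <<'E'
import cv2
im=cv2.imread('pics/w2.png')
cv2.imwrite('pics/w2a.png',cv2.resize(im[115:245,310:400],None,fx=4.6,fy=4.6,interpolation=cv2.INTER_CUBIC))
E
```

```text
(no output)
```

View pics/w2a.png

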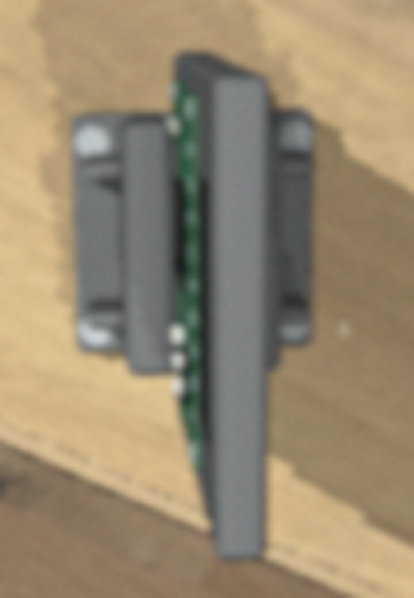

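```bash
python3 - <<'E'
from h import *
np.set_printoptions(precision=4,suppress=True)
T=np.load('pics/w2.npy')
za=lambda l:[(310+a/4.6,115+b/4.6) for a,b in l]
c=onz('wrist',za([(215,78),(270,80),(218,555),(266,557)]),.118,T)[:,:2]
print(c,c.mean(0),[np.linalg.norm(c[i]-c[j]) for i,j in((0,1),(2,3),(0,2),(1,3))])
d=c[0]+c[1]-c[2]-c[3]; print('board y dir',np.degrees(np.arctan2(d[1],d[0])))
h=onz('wrist',za([(75,115),(78,350),(313,113),(312,345)]),.004,T)[:,:2]; print('holder',h,h.mean(0),[np.linalg.norm(h[i]-h[j]) for i,j in((0,1),(2,3),(0,2),(1,3))])
d=h[0]-h[1]+h[2]-h[3]; print(np.degrees(np.arctan2(d[1],d[0])))
E
```

```text
[[ 0.4651 -0.2722]
 [ 0.4688 -0.281 ]
 [ 0.3865 -0.3117]
 [ 0.3899 -0.3201]] [ 0.4276 -0.2962] [np.float64(0.00955158493823948), np.float64(0.009047455380822871), np.float64(0.08794928238882685), np.float64(0.0880028690266164)]
board y dir 26.547341183480928
holder [[ 0.4412 -0.2572]
 [ 0.3875 -0.283 ]
 [ 0.4665 -0.3103]
 [ 0.4141 -0.337 ]] [ 0.4273 -0.2969] [np.float64(0.05961476567119131), np.float64(0.0588312565924659), np.float64(0.05882227536085193), np.float64(0.06011790847447704)]
26.375400855446824
```

```bash
python3 -c "
from plan import *
plan([(.4276,-.2963,.18,-63.5),(.4276,-.2963,.094,-63.5)],dec=2,step=3)"
```

```text
t 3.17 pos [ 0.4096 -0.2685  0.259 ] yaw -64.88 F [ 0.4  0.7 -0.7] w 0.0854
{"xyz":[0.15,1.1,2.63],"spin":-0.5,"claw":1}, 
{"xyz":[0.14,1.09,2.64],"spin":-0.4,"claw":1}, 
{"xyz":[0.14,1.1,2.63],"spin":-0.5,"claw":1}, 
{"xyz":[-0,-0,2.87],"spin":0,"claw":1}, 
{"xyz":[-0,-0,2.87],"spin":0,"claw":1}, 
{"xyz":[-0,-0,2.86],"spin":0,"claw":1}, 
end [ 0.4276 -0.2963  0.094 ] -63.48
```

play_rows(
  targets=[
    {"xyz": [0.15,1.05,2.6],"spin": -0.5,"claw": 1},
    {"xyz": [0.15,1.05,2.6],"spin": -0.5,"claw": 1},
    {"xyz": [0.15,1.05,2.6],"spin": -0.5,"claw": 1},
    {"xyz": [0,0,2.5],"spin": 0,"claw": 1},
    {"xyz": [0,0,2.0],"spin": 0,"claw": 1},
    {"xyz": [0,0,0],"spin": 0,"claw": 1},
    {"xyz": [0,0,0],"spin": 0,"claw": 1},
  ],
)

```text
time: 3.75
ee_pos: [0.4272, -0.2938, 0.136]
tool_rot: [-3.054, -0.726, 0.005]
wrist_force: [-0.3, -0.2, 0.1]
gripper_width: 0.0853
```

```bash
python3 snap.py wrist w3
```

```text
w3 3.75 [ 0.4272 -0.2938  0.136 ] -63.27 0.04841056479941319
```

View pics/w3.png

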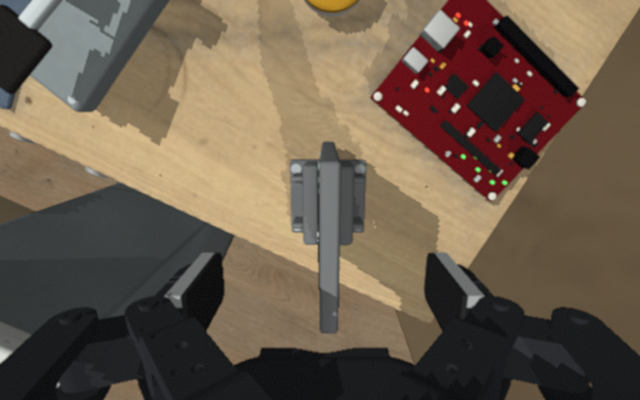

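play_rows(
  targets=[
    {"xyz": [0,0.2,1.4],"spin": 0,"claw": 1},
    {"xyz": [0,0,1.4],"spin": 0,"claw": 1},
    {"xyz": [0,0,1.4],"spin": 0,"claw": 1},
    {"xyz": [0,0,0],"spin": 0,"claw": 1},
  ],
)

```text
time: 4.13
ee_pos: [0.4283, -0.2966, 0.0947]
tool_rot: [-3.056, -0.723, 0.001]
wrist_force: [0.2, 0.5, -0.2]
gripper_width: 0.0855
```

play_rows(
  targets=[
    {"xyz": [0,0,0],"spin": 0,"claw": 0},
    {"xyz": [0,0,0],"spin": 0,"claw": 0},
    {"xyz": [0,0,0],"spin": 0,"claw": 0},
    {"xyz": [0,0,0],"spin": 0,"claw": 0},
    {"xyz": [0,0,0],"spin": 0,"claw": 0},
    {"xyz": [0,0,0],"spin": 0,"claw": 0},
    {"xyz": [0,0,0],"spin": 0,"claw": 0},
  ],
  force=50,
)

```text
time: 4.72
ee_pos: [0.4283, -0.2974, 0.0957]
tool_rot: [-3.056, -0.721, -0.0]
wrist_force: [-1.3, 1.8, 4.7]
gripper_width: 0.0093
```

```bash
python3 snap.py wrist w4; python3 -c "
from plan import *
for i in range(1):
  s=read_state();print(s['gripper_width'],np.round(s['ee_pos'],4),np.round(s['wrist_force'],1))"
```

```text
w4 4.72 [ 0.4283 -0.2974  0.0957] -63.46 0.006245275889288378
0.00971335562847316 [ 0.4283 -0.2974  0.0957] [-1.1  2.7  6. ]
```

View pics/w4.png

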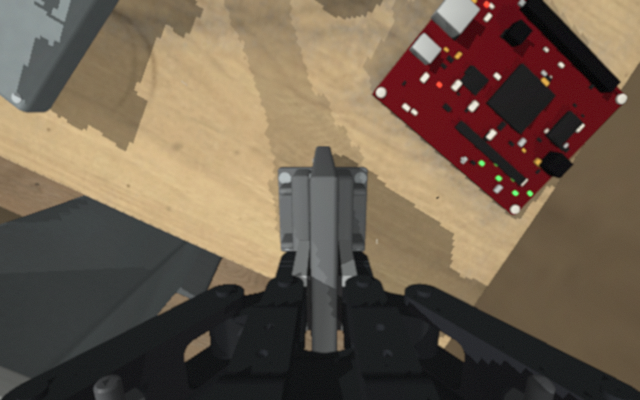

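```bash
python3 - <<'E'
from h import *
T=np.load('pics/w4.npy')
for px in [(322,178),(322,175),(325,353)]:
    p=onz('wrist',[px],.118,T)[0]; a=np.radians(-63.5); Y=np.array([np.cos(a),np.sin(a)]);X=np.array([-Y[1],Y[0]])
    d=p[:2]-[.4283,-.2968]; print(p,d@X,d@Y)
im=cv2.imread('pics/w4.png'); cv2.imwrite('pics/w4a.png',cv2.resize(im[140:360,270:380],None,fx=2.7,fy=2.7))
E
python3 -c "
from plan import *
plan([(.4283,-.2970,.26,-63.5),(.42,-.15,.26,-66)],dec=1,step=3.5)"
```

```text
[ 0.46727531 -0.27672753  0.118     ] 0.043836638727322165 -0.0005728408595311865
[ 0.46817649 -0.2762796   0.118     ] 0.04484299535032432 -0.00057161284936631
[ 0.4065639  -0.30819016  0.118     ] -0.02453464296352969 0.0004948459871640047
t 4.77 pos [ 0.4283 -0.2974  0.0957] yaw -63.45 F [-1.1  2.7  6. ] w 0.0097
{"xyz":[0,-0,-3.3],"spin":0,"claw":1}, 
{"xyz":[0,-0,-3.3],"spin":0,"claw":1}, 
{"xyz":[0,-0,-3.3],"spin":0,"claw":1}, 
{"xyz":[0,-0,-3.3],"spin":0,"claw":1}, 
{"xyz":[0,-0,-3.2],"spin":0,"claw":1}, 
{"xyz":[1.2,-2.7,-0],"spin":0.5,"claw":1}, 
{"xyz":[1.1,-2.7,-0],"spin":0.5,"claw":1}, 
{"xyz":[1.1,-2.7,-0],"spin":0.5,"claw":1}, 
{"xyz":[1.1,-2.8,-0],"spin":0.5,"claw":1}, 
{"xyz":[1.1,-2.8,-0],"spin":0.5,"claw":1}, 
end [ 0.4198 -0.1496  0.2597] -65.95
```

View pics/w4a.png

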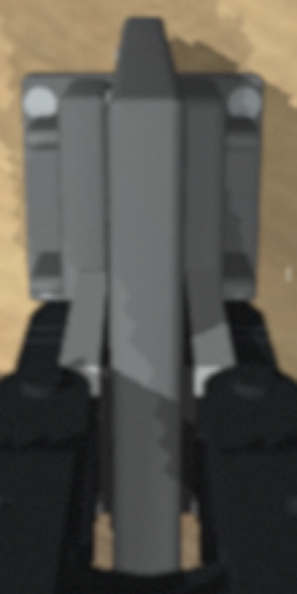

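play_rows(
  targets=[
    {"xyz": [0,0,-1],"spin": 0,"claw": 0},
    {"xyz": [0,0,-1.5],"spin": 0,"claw": 0},
    {"xyz": [0,0,-2],"spin": 0,"claw": 0},
    {"xyz": [0,0,-2],"spin": 0,"claw": 0},
    {"xyz": [0,0,-2],"spin": 0,"claw": 0},
    {"xyz": [0,0,-1.5],"spin": 0,"claw": 0},
    {"xyz": [0,0,-0.5],"spin": 0,"claw": 0},
  ],
)

```text
time: 5.35
ee_pos: [0.4293, -0.2991, 0.2029]
tool_rot: [3.056, 0.72, 0.006]
wrist_force: [1.0, -0.5, -2.3]
gripper_width: 0.0096
```

```bash
python3 -c "
from plan import *
plan([(.50,.10,.2,-69.75)],dec=1,step=3)"
```

```text
t 5.35 pos [ 0.4293 -0.2991  0.2029] yaw -63.49 F [ 1.  -0.5 -2.3] w 0.0096
{"xyz":[1.7,-2.3,0],"spin":0.4,"claw":1}, 
{"xyz":[1.7,-2.3,0],"spin":0.5,"claw":1}, 
{"xyz":[1.7,-2.4,0],"spin":0.4,"claw":1}, 
{"xyz":[1.7,-2.4,0],"spin":0.5,"claw":1}, 
{"xyz":[1.6,-2.4,0],"spin":0.4,"claw":1}, 
{"xyz":[1.6,-2.4,0],"spin":0.5,"claw":1}, 
{"xyz":[1.6,-2.4,0],"spin":0.4,"claw":1}, 
{"xyz":[1.6,-2.4,0],"spin":0.5,"claw":1}, 
{"xyz":[1.6,-2.4,0],"spin":0.4,"claw":1}, 
{"xyz":[1.6,-2.4,0.1],"spin":0.5,"claw":1}, 
{"xyz":[1.5,-2.5,0],"spin":0.4,"claw":1}, 
{"xyz":[1.5,-2.5,0.1],"spin":0.5,"claw":1}, 

{"xyz":[1.5,-2.5,0],"spin":0.4,"claw":1}, 
{"xyz":[1.6,-2.4,0.1],"spin":0.5,"claw":1}, 
end [0.5005 0.1    0.1999] -69.79
```

play_rows(
  targets=[
    {"xyz": [1.7,-2.3,0],"spin": 0.4,"claw": 0},
    {"xyz": [1.7,-2.3,0],"spin": 0.5,"claw": 0},
    {"xyz": [1.7,-2.4,0],"spin": 0.4,"claw": 0},
    {"xyz": [1.7,-2.4,0],"spin": 0.5,"claw": 0},
    {"xyz": [1.6,-2.4,0],"spin": 0.4,"claw": 0},
    {"xyz": [1.6,-2.4,0],"spin": 0.5,"claw": 0},
    {"xyz": [1.6,-2.4,0],"spin": 0.4,"claw": 0},
    {"xyz": [1.6,-2.4,0],"spin": 0.5,"claw": 0},
    {"xyz": [1.6,-2.4,0],"spin": 0.4,"claw": 0},
    {"xyz": [1.6,-2.4,0.1],"spin": 0.5,"claw": 0},
    {"xyz": [1.5,-2.5,0],"spin": 0.4,"claw": 0},
    {"xyz": [1.5,-2.5,0.1],"spin": 0.5,"claw": 0},
  ],
)

```text
time: 6.35
ee_pos: [0.4876, 0.0453, 0.1978]
tool_rot: [3.088, 0.575, -0.001]
wrist_force: [0.9, 0.0, -1.6]
gripper_width: 0.0094
```

play_rows(
  targets=[
    {"xyz": [1.5,-2.0,0],"spin": 0.5,"claw": 0},
    {"xyz": [1.0,-1.0,0],"spin": 0.5,"claw": 0},
    {"xyz": [0,0,0],"spin": 0,"claw": 0},
    {"xyz": [0,0,0],"spin": 0,"claw": 0},
    {"xyz": [0,0,0],"spin": 0,"claw": 0},
  ],
)

```text
time: 6.77
ee_pos: [0.5004, 0.0793, 0.1979]
tool_rot: [3.093, 0.546, -0.002]
wrist_force: [-0.8, -0.4, -2.2]
gripper_width: 0.0093
```

```bash
python3 -c "
from plan import *
plan([(.521,.1092,.18,-69.75),(.521,.1092,.125,-69.75)],dec=2,step=3)"; python3 snap.py wrist w5; python3 snap.py scene s5
```

```text
t 6.77 pos [0.5004 0.0793 0.1979] yaw -69.97 F [-0.8 -0.4 -2.2] w 0.0093
{"xyz":[1.48,-1.05,0.9],"spin":-0.1,"claw":1}, 
{"xyz":[1.48,-1.05,0.89],"spin":-0.1,"claw":1}, 
{"xyz":[0,-0,2.75],"spin":-0,"claw":1}, 
{"xyz":[0,-0,2.75],"spin":-0,"claw":1}, 
end [0.521  0.1092 0.125 ] -69.77
w5 6.77 [0.5004 0.0793 0.1979] -69.97 0.011403191847795084
s5 6.82 [0.5004 0.0792 0.1981] -70.01 0.007155510965290319
```

View pics/w5.png

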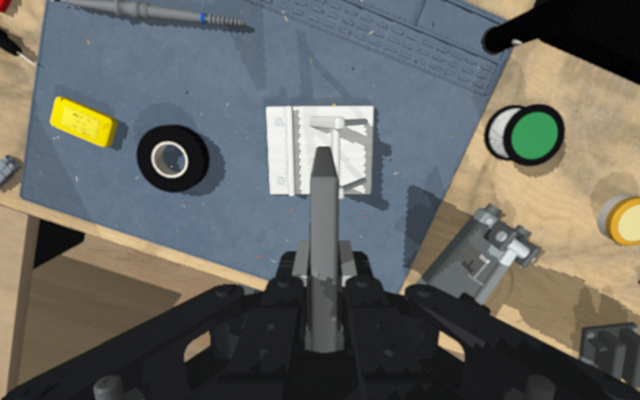

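View pics/s5.png

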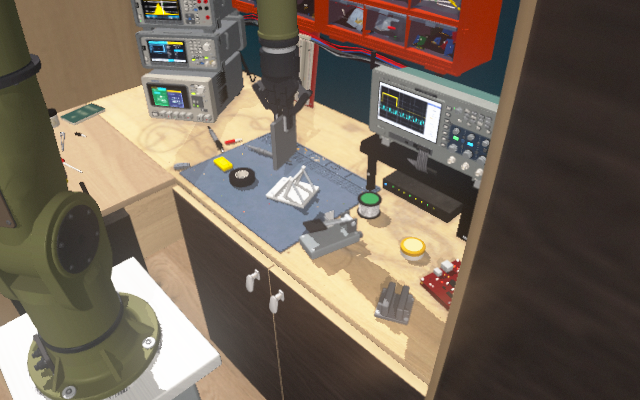

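```bash
python3 - <<'E'
import cv2
im=cv2.imread('pics/w5.png')
cv2.imwrite('pics/w5a.png',cv2.resize(im[95:205,255:385],None,fx=5.5,fy=5.4,interpolation=cv2.INTER_CUBIC))
E
```

```text
(no output)
```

View pics/w5a.png

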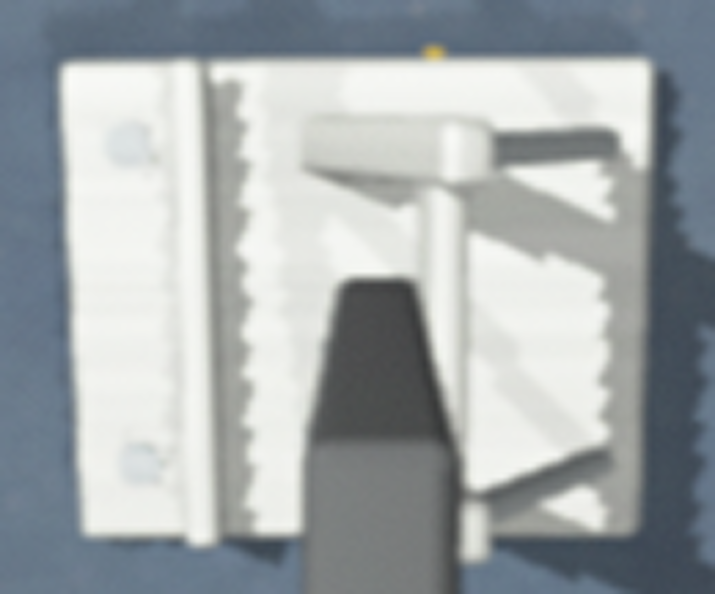

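```bash
python3 - <<'E'
from h import *
np.set_printoptions(precision=4,suppress=True)
T=np.load('pics/w5.npy')
z=lambda l:[(255+a/5.5,95+b/5.4) for a,b in l]
c=onz('wrist',z([(62,65),(82,535),(652,62),(638,535)]),.008,T)[:,:2]
print([np.linalg.norm(c[i]-c[j]) for i,j in((0,1),(2,3),(0,2),(1,3))])
w=c[0]-c[1]+c[2]-c[3]; ang=np.degrees(np.arctan2(w[1],w[0]))-90; print(ang)
x=c[2]+c[3]-c[0]-c[1]; print(np.degrees(np.arctan2(x[1],x[0])))
a=np.radians(ang);x=np.array([np.cos(a),np.sin(a)]);y=np.array([-x[1],x[0]])
o=c.mean(0)-.005*x; print('o',o,'TCP at',(np.array([.5004,.0793])-o)@x,(np.array([.5004,.0793])-o)@y)
f=lambda l,h:print(np.c_[(onz('wrist',z(l),h,T)[:,:2]-o)@x,(onz('wrist',z(l),h,T)[:,:2]-o)@y])
f([(175,62),(207,62),(188,545),(217,545)],.016)
f([(303,118),(303,175)],.008)
f([(345,280),(412,280)],.112)
f([(310,440),(455,440)],.222)
E
```

```text
[np.float64(0.08265983235628954), np.float64(0.08316061389163948), np.float64(0.09902824806762414), np.float64(0.09963862378640564)]
-69.79715120712022
-69.86645454967226
o [0.5244 0.0975] TCP at 0.00881099140097806 -0.02883224336416876
[[-0.0247  0.0416]
 [-0.0194  0.0416]
 [-0.025  -0.0412]
 [-0.0199 -0.0413]]
[[-0.0042  0.0324]
 [-0.0043  0.0228]]
[[0.0046 0.0149]
 [0.0124 0.0149]]
[[0.0044 0.0161]
 [0.013  0.0161]]
```

play_rows(
  targets=[
    {"xyz": [1.5,-1.0,0],"spin": -0.1,"claw": 0},
    {"xyz": [1.45,-1.0,0],"spin": -0.1,"claw": 0},
    {"xyz": [0,0,1.5],"spin": 0,"claw": 0},
    {"xyz": [0,0,2.0],"spin": 0,"claw": 0},
    {"xyz": [0,0,2.0],"spin": 0,"claw": 0},
    {"xyz": [0,0,1.5],"spin": 0,"claw": 0},
    {"xyz": [0,0,0],"spin": 0,"claw": 0},
    {"xyz": [0,0,0],"spin": 0,"claw": 0},
  ],
)

```text
time: 7.53
ee_pos: [0.5209, 0.109, 0.1281]
tool_rot: [3.092, 0.552, -0.002]
wrist_force: [-0.0, 0.9, -1.4]
gripper_width: 0.0096
```

```bash
python3 -c "
from plan import *
o=np.array([.5246,.0976]);a=np.radians(-69.8);x=np.array([np.cos(a),np.sin(a)]);y=np.array([-x[1],x[0]])
s=read_state();print((s['ee_pos'][:2]-o)@x,(s['ee_pos'][:2]-o)@y,yawof(s))"; python3 snap.py wrist w6;python3 snap.py scene s6; python3 -c "
import cv2
im=cv2.imread('pics/w6.png')
cv2.imwrite('pics/w6a.png',cv2.resize(im[60:280,200:430],None,fx=2.7,fy=2.7,interpolation=cv2.INTER_CUBIC))
im=cv2.imread('pics/s6.png')
cv2.imwrite('pics/s6a.png',cv2.resize(im[90:230,220:380],None,fx=4,fy=4,interpolation=cv2.INTER_CUBIC))"
```

```text
-0.011965319325404743 0.00043643415007259387 -69.7457504003089
w6 7.53 [0.5209 0.109  0.1281] -69.75 0.03538004142153672
s6 7.58 [0.5218 0.1094 0.1291] -69.74 0.02068501018474376
```

View pics/w6a.png

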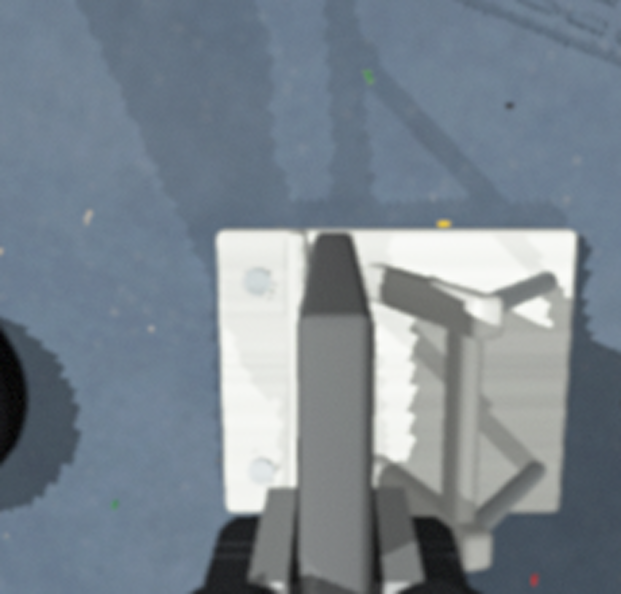

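View pics/s6a.png

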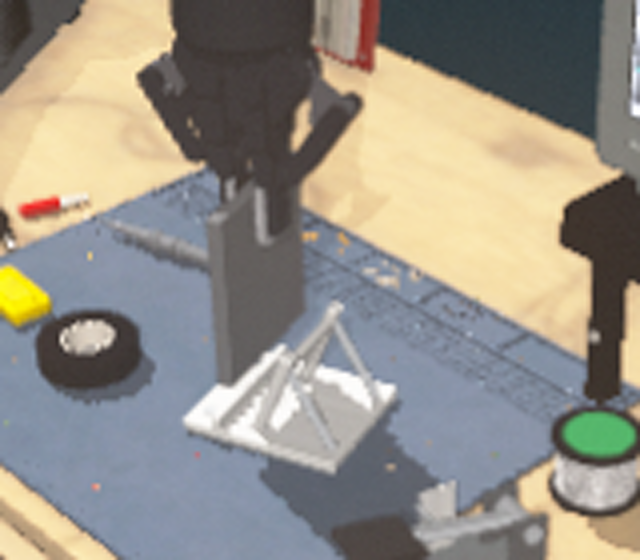

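play_rows(
  targets=[
    {"xyz": [0,0,1.0],"spin": 0,"claw": 0},
    {"xyz": [0,0,0.8],"spin": 0,"claw": 0},
    {"xyz": [0,0,0.6],"spin": 0,"claw": 0},
    {"xyz": [0,0,0.2],"spin": 0,"claw": 0},
    {"xyz": [0,0,0],"spin": 0,"claw": 0},
  ],
)

```text
time: 8.05
ee_pos: [0.5207, 0.11, 0.1014]
tool_rot: [3.092, 0.555, -0.003]
wrist_force: [0.2, -0.4, -3.2]
gripper_width: 0.0093
```

play_rows(
  targets=[
    {"xyz": [0,0,0.2],"spin": 0,"claw": 0},
    {"xyz": [0,0,0.2],"spin": 0,"claw": 0},
    {"xyz": [0,0,0],"spin": 0,"claw": 0},
  ],
)

```text
time: 8.3
ee_pos: [0.5213, 0.1101, 0.0981]
tool_rot: [3.092, 0.555, -0.0]
wrist_force: [-0.7, -0.7, -1.6]
gripper_width: 0.0093
```

play_rows(
  targets=[
    {"xyz": [0,0,0.1],"spin": 0,"claw": 0},
    {"xyz": [0,0,0.1],"spin": 0,"claw": 0},
    {"xyz": [0,0,0],"spin": 0,"claw": 0},
  ],
)

```text
time: 8.55
ee_pos: [0.5213, 0.1101, 0.0962]
tool_rot: [-3.092, -0.555, 0.0]
wrist_force: [-0.0, -0.5, -1.6]
gripper_width: 0.0094
```

play_rows(
  targets=[
    {"xyz": [0,0.1,0.1],"spin": 0,"claw": 0},
    {"xyz": [0,0,0.1],"spin": 0,"claw": 0},
    {"xyz": [0,0,0],"spin": 0,"claw": 0},
  ],
)

```text
time: 8.8
ee_pos: [0.5218, 0.1096, 0.0957]
tool_rot: [-3.091, -0.555, -0.0]
wrist_force: [-4.9, -0.7, 7.1]
gripper_width: 0.0095
```

play_rows(
  targets=[
    {"xyz": [0,0,0.1],"spin": 0,"claw": 0},
    {"xyz": [0,0,0],"spin": 0,"claw": 0},
  ],
)

```text
time: 8.97
ee_pos: [0.5219, 0.1096, 0.0957]
tool_rot: [-3.091, -0.554, -0.0]
wrist_force: [-6.7, -0.1, 13.6]
gripper_width: 0.0091
```

```bash
 python3 snap.py wrist w7;python3 snap.py scene s7; python3 -c "
import cv2
im=cv2.imread('pics/w7.png')
cv2.imwrite('pics/w7a.png',cv2.resize(im[60:280,200:430],None,fx=2.7,fy=2.7,interpolation=cv2.INTER_CUBIC))
im=cv2.imread('pics/s7.png')
cv2.imwrite('pics/s7a.png',cv2.resize(im[90:230,220:380],None,fx=4,fy=4,interpolation=cv2.INTER_CUBIC))"
```

```text
w7 8.97 [0.5219 0.1096 0.0957] -69.66 0.0021807318208097327
s7 9.02 [0.5219 0.1096 0.0957] -69.65 0.002591841111623597
```

View pics/w7a.png

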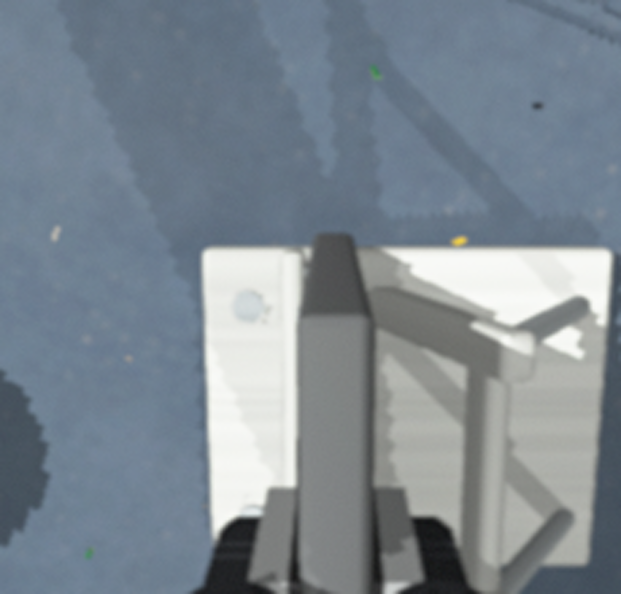

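View pics/s7a.png

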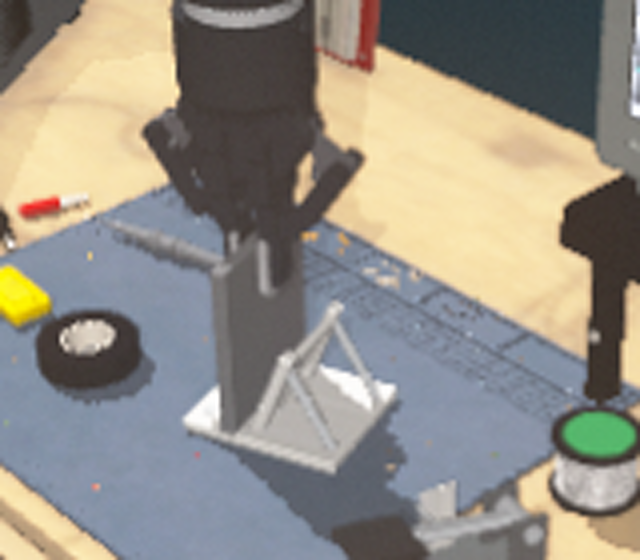

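play_rows(
  targets=[
    {"xyz": [0,0,-0.15],"spin": 0,"claw": 0},
    {"xyz": [0,0,0],"spin": 0,"claw": 0},
  ],
)

```text
time: 9.23
ee_pos: [0.5223, 0.1093, 0.0957]
tool_rot: [-3.092, -0.555, -0.003]
wrist_force: [-1.5, -0.4, 5.5]
gripper_width: 0.0094
```

play_rows(
  targets=[
    {"xyz": [0,0.25,0],"spin": 0,"claw": 0.2},
    {"xyz": [0,0.4,0],"spin": 0,"claw": 0.28},
    {"xyz": [0,0.4,0],"spin": 0,"claw": 0.38},
    {"xyz": [0,0.2,0],"spin": 0,"claw": 0.38},
    {"xyz": [0,0,0],"spin": 0,"claw": 0.38},
  ],
)

```text
time: 9.65
ee_pos: [0.5262, 0.0964, 0.0947]
tool_rot: [3.092, 0.552, -0.0]
wrist_force: [-0.1, -0.1, -0.2]
gripper_width: 0.0326
```

```bash
 python3 snap.py wrist w8;python3 snap.py scene s8; python3 -c "
import cv2
im=cv2.imread('pics/w8.png')
cv2.imwrite('pics/w8a.png',cv2.resize(im[60:280,200:430],None,fx=2.7,fy=2.7,interpolation=cv2.INTER_CUBIC))
im=cv2.imread('pics/s8.png')
cv2.imwrite('pics/s8a.png',cv2.resize(im[90:230,220:380],None,fx=4,fy=4,interpolation=cv2.INTER_CUBIC))"
```

```text
w8 9.65 [0.5262 0.0964 0.0947] -69.74 0.009611258376479768
s8 9.7 [0.5261 0.0968 0.0947] -69.72 0.007735833524151189
```

View pics/w8a.png

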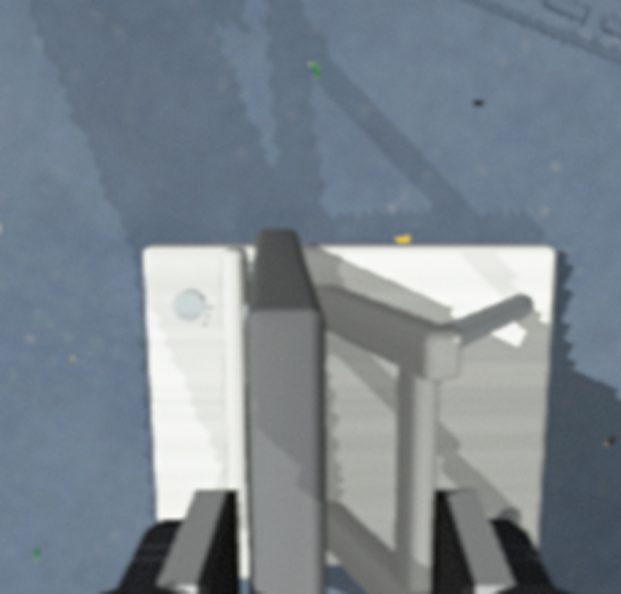

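View pics/s8a.png

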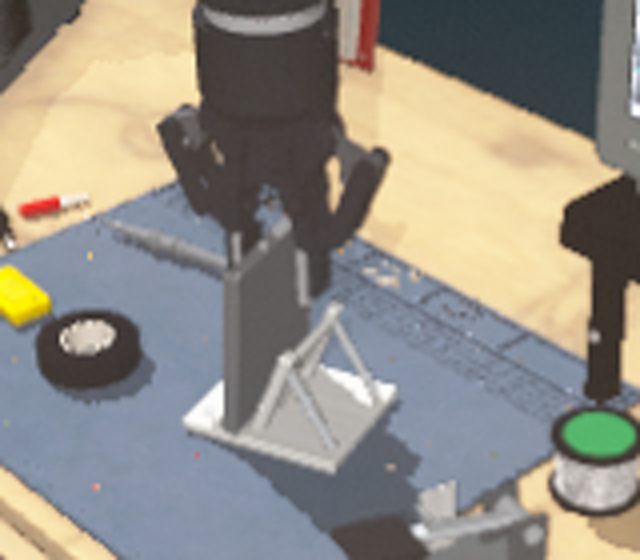

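play_rows(
  targets=[
    {"xyz": [0,0.2,0],"spin": 0,"claw": 0.38},
    {"xyz": [0,0.2,0],"spin": 0,"claw": 0.38},
    {"xyz": [0,0.2,0],"spin": 0,"claw": 0.38},
    {"xyz": [0,0.2,0],"spin": 0,"claw": 0.38},
    {"xyz": [0,0.2,0],"spin": 0,"claw": 0.38},
    {"xyz": [0,0.2,0],"spin": 0,"claw": 0.38},
    {"xyz": [0,0,0],"spin": 0,"claw": 0.38},
  ],
)

```text
time: 10.33
ee_pos: [0.5304, 0.0855, 0.0948]
tool_rot: [3.092, 0.554, 0.0]
wrist_force: [0.1, -0.5, 0.6]
gripper_width: 0.0324
```

```bash
 python3 snap.py wrist w9;python3 snap.py scene s9; python3 -c "
import cv2
im=cv2.imread('pics/w9.png')
cv2.imwrite('pics/w9a.png',cv2.resize(im[60:280,200:430],None,fx=2.7,fy=2.7,interpolation=cv2.INTER_CUBIC))
im=cv2.imread('pics/s9.png')
cv2.imwrite('pics/s9a.png',cv2.resize(im[90:230,220:380],None,fx=4,fy=4,interpolation=cv2.INTER_CUBIC))"
```

```text
w9 10.33 [0.5304 0.0855 0.0948] -69.7 0.005870652158249734
s9 10.38 [0.5303 0.0858 0.0949] -69.69 0.004366040725419294
```

View pics/w9a.png

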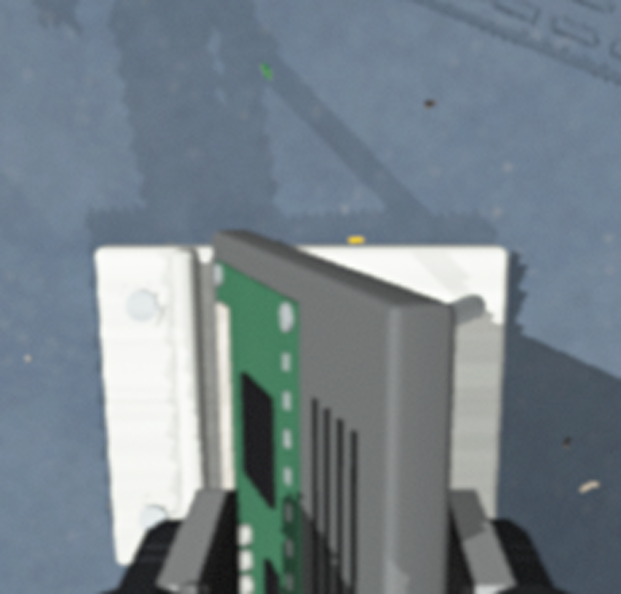

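View pics/s9a.png

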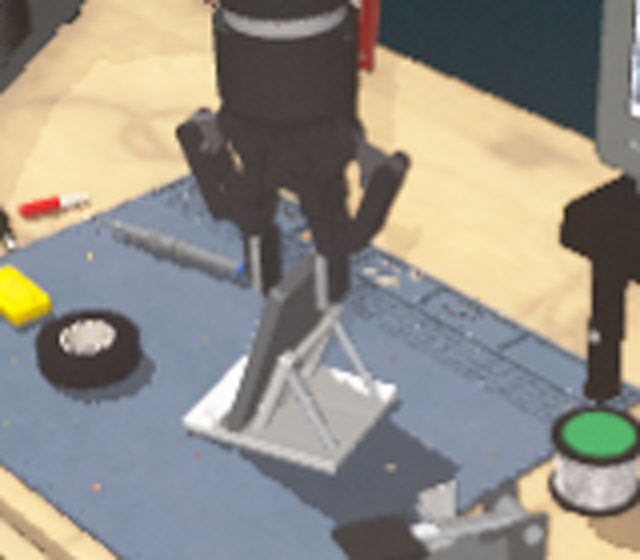

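play_rows(
  targets=[
    {"xyz": [0,0.2,0],"spin": 0,"claw": 0.38},
    {"xyz": [0,0.2,0],"spin": 0,"claw": 0.38},
    {"xyz": [0,0.2,0],"spin": 0,"claw": 0.42},
    {"xyz": [0,0.2,0],"spin": 0,"claw": 0.46},
    {"xyz": [0,0.2,0],"spin": 0,"claw": 0.5},
    {"xyz": [0,0.2,0],"spin": 0,"claw": 0.5},
    {"xyz": [0,0,0],"spin": 0,"claw": 0.5},
  ],
)

```text
time: 11.02
ee_pos: [0.5345, 0.0744, 0.0949]
tool_rot: [3.092, 0.554, 0.0]
wrist_force: [-0.3, -0.2, 0.1]
gripper_width: 0.0426
```

```bash
 python3 snap.py wrist w10;python3 snap.py scene s10; python3 -c "
import cv2
im=cv2.imread('pics/w10.png')
cv2.imwrite('pics/w10a.png',cv2.resize(im[60:280,200:430],None,fx=2.7,fy=2.7,interpolation=cv2.INTER_CUBIC))
im=cv2.imread('pics/s10.png')
cv2.imwrite('pics/s10a.png',cv2.resize(im[90:230,220:380],None,fx=4,fy=4,interpolation=cv2.INTER_CUBIC))"
```

```text
w10 11.02 [0.5345 0.0744 0.0949] -69.7 0.006788102321187552
s10 11.07 [0.5345 0.0747 0.0949] -69.69 0.005552076323728355
```

View pics/w10a.png

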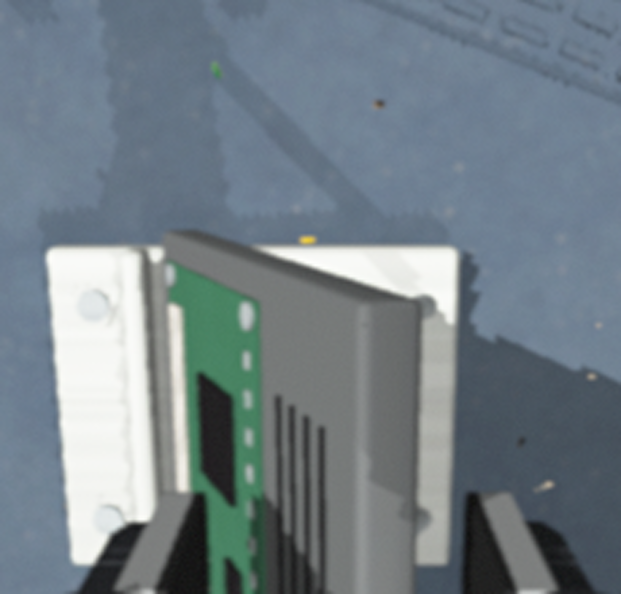

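View pics/s10a.png

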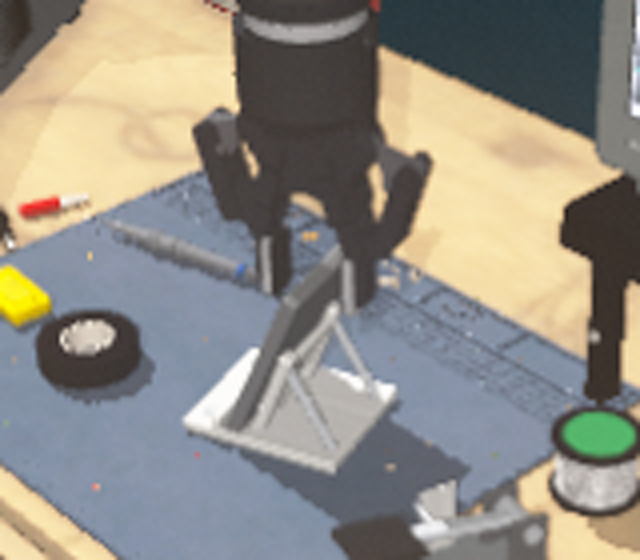

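play_rows(
  targets=[
    {"xyz": [0,0,-0.5],"spin": 0,"claw": 0.5},
    {"xyz": [0,0,-1],"spin": 0,"claw": 0.5},
    {"xyz": [0,0,-2],"spin": 0,"claw": 0.5},
    {"xyz": [0,0,-3],"spin": 0,"claw": 0.5},
    {"xyz": [0,0,-3],"spin": 0,"claw": 0.5},
    {"xyz": [0,0,-3],"spin": 0,"claw": 0.5},
    {"xyz": [0,0,-1.5],"spin": 0,"claw": 0.5},
    {"xyz": [0,0,0],"spin": 0,"claw": 0.5},
    {"xyz": [0,0,0],"spin": 0,"claw": 0.5},
  ],
)

```text
time: 11.87
ee_pos: [0.535, 0.0751, 0.2365]
tool_rot: [-3.091, -0.555, -0.005]
wrist_force: [-0.2, -0.1, -0.6]
gripper_width: 0.043
```

```bash
 python3 snap.py wrist w11;python3 snap.py scene s11; python3 -c "
import cv2
im=cv2.imread('pics/w11.png')
cv2.imwrite('pics/w11a.png',cv2.resize(im[60:320,200:430],None,fx=2.3,fy=2.3,interpolation=cv2.INTER_CUBIC))
im=cv2.imread('pics/s11.png')
cv2.imwrite('pics/s11a.png',cv2.resize(im[90:230,220:380],None,fx=4,fy=4,interpolation=cv2.INTER_CUBIC))"
```

```text
w11 11.87 [0.535  0.0751 0.2365] -69.65 0.04588817654155887
s11 11.92 [0.5341 0.075  0.235 ] -69.65 0.029423631707741406
```

View pics/w11.png

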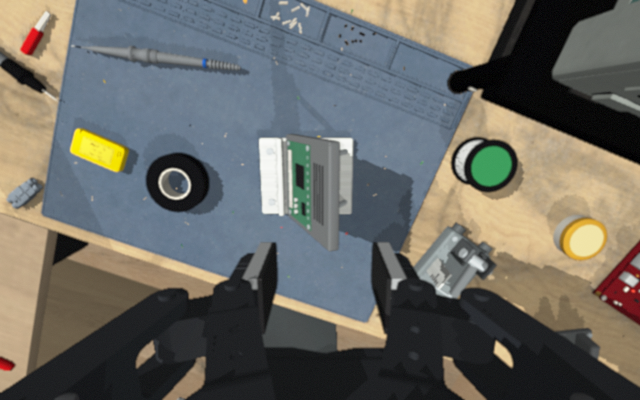

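View pics/s11a.png

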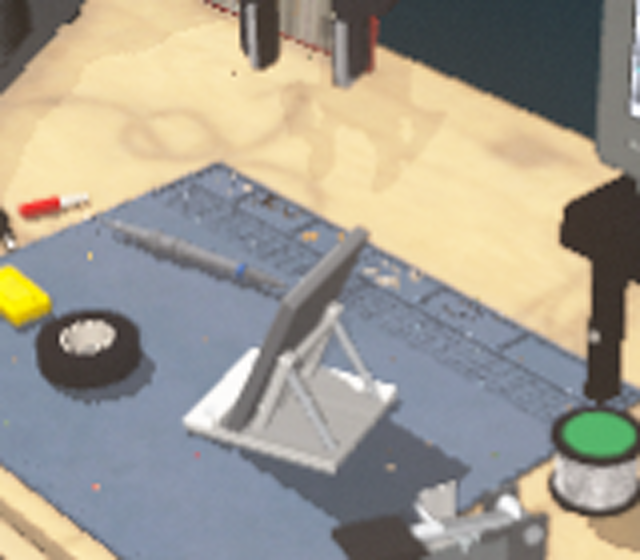

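```bash
python3 -c "
from plan import *
T=np.load('pics/w11.npy')
o=np.array([.5246,.0976]);a=np.radians(-69.8);x=np.array([np.cos(a),np.sin(a)]);y=np.array([-x[1],x[0]])
p=onz('wrist',[(338,138),(337,248)],.112,T)[:,:2]
print(np.c_[(p-o)@x,(p-o)@y])
plan([(.42,-.14,.22,-14.5)],dec=1,step=3,claw=0)"
```

```text
[[ 0.03459317  0.04907169]
 [ 0.03491059 -0.0396671 ]]
t 11.97 pos [0.5337 0.075  0.2341] yaw -69.65 F [-0.2  0.3  0.1] w 0.0429
{"xyz":[-2,1.8,0.2],"spin":-6.1,"claw":0}, 
{"xyz":[-2.2,1.6,0.2],"spin":-6.1,"claw":0}, 
{"xyz":[-2.4,1.3,0.1],"spin":-6.1,"claw":0}, 
{"xyz":[-2.5,1.1,0.2],"spin":-6.1,"claw":0}, 
{"xyz":[-2.6,0.8,0.1],"spin":-6.2,"claw":0}, 
{"xyz":[-2.6,0.5,0.2],"spin":-6.1,"claw":0}, 
{"xyz":[-2.7,0.3,0.1],"spin":-6.2,"claw":0}, 
{"xyz":[-2.7,-0.1,0.2],"spin":-6.1,"claw":0}, 
{"xyz":[-2.6,-0.3,0.1],"spin":-6.2,"claw":0}, 
end [ 0.4202 -0.1396  0.2201] -14.45
```

play_rows(
  targets=[
    {"xyz": [-2,1.8,0.2],"spin": -6.1,"claw": 0},
    {"xyz": [-2.2,1.6,0.2],"spin": -6.1,"claw": 0},
    {"xyz": [-2.4,1.3,0.1],"spin": -6.1,"claw": 0},
    {"xyz": [-2.5,1.1,0.2],"spin": -6.1,"claw": 0},
    {"xyz": [-2.6,0.8,0.1],"spin": -6.2,"claw": 0},
    {"xyz": [-2.6,0.5,0.2],"spin": -6.1,"claw": 0},
    {"xyz": [-2.7,0.3,0.1],"spin": -6.2,"claw": 0},
    {"xyz": [-2.7,-0.1,0.2],"spin": -6.1,"claw": 0},
    {"xyz": [-2.6,-0.3,0.1],"spin": -6.2,"claw": 0},
    {"xyz": [0,0,0],"spin": 0,"claw": 0},
    {"xyz": [0,0,0],"spin": 0,"claw": 0},
    {"xyz": [0,0,0],"spin": 0,"claw": 0},
  ],
)

```text
time: 12.97
ee_pos: [0.4206, -0.1388, 0.2201]
tool_rot: [-2.483, -1.923, 0.001]
wrist_force: [0.3, 0.7, -0.5]
gripper_width: -0.0002
```

```bash
 python3 snap.py wrist w12;python3 snap.py scene s12
```

```text
w12 12.97 [ 0.4206 -0.1388  0.2201] -14.49 0.01806525672681575
s12 13.02 [ 0.4208 -0.1385  0.2202] -14.42 0.006991877963547654
```

View pics/w12.png

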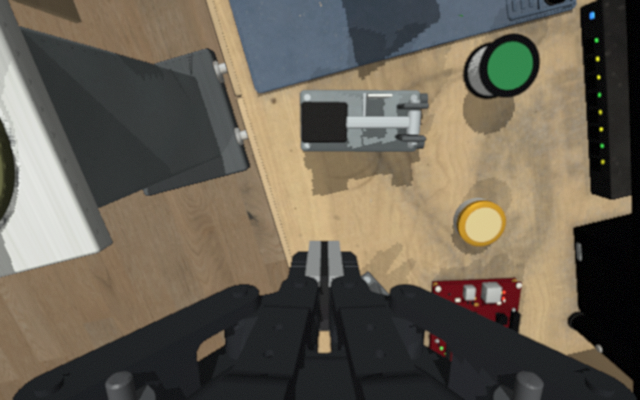

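View pics/s12.png

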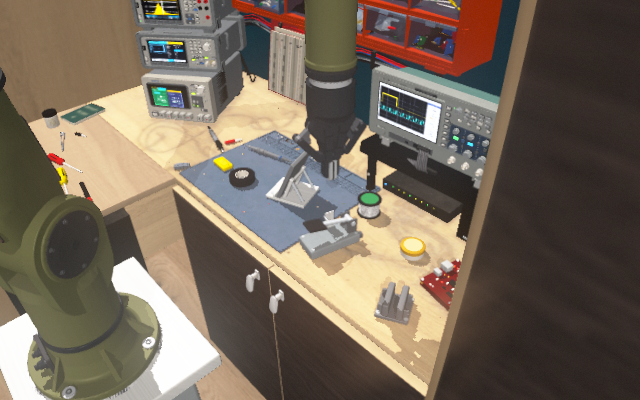

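```bash
python3 - <<'E'
from plan import *
im=cv2.imread('pics/w12.png'); g=im.max(2)
m=(g[95:150,290:356]<45).astype(np.uint8); cs,_=cv2.findContours(m,cv2.RETR_EXTERNAL,cv2.CHAIN_APPROX_NONE); c=max(cs,key=cv2.contourArea)+np.array([290,95]); r=cv2.minAreaRect(c); print(r, cv2.boundingRect(c))
T=np.load('pics/w12.npy')
b=cv2.boxPoints(r); p=onz('wrist',b,.063,T); print(p,[np.linalg.norm(p[i]-p[i-1]) for i in range(4)],p.mean(0))
pc=p.mean(0)
cv2.imwrite('pics/w12a.png',cv2.resize(im[80:165,290:440],None,fx=5,fy=5,interpolation=cv2.INTER_CUBIC))
plan([(pc[0],pc[1],.16,-14.5),(pc[0],pc[1],.09,-14.5)],dec=2,step=3,claw=0)
E
```

```text
((324.0, 122.0), (38.0, 44.0), 90.0) (302, 103, 45, 39)
[[ 0.42076801 -0.06301302  0.063     ]
 [ 0.45597372 -0.07213055  0.063     ]
 [ 0.44868223 -0.10230904  0.063     ]
 [ 0.41249683 -0.09294228  0.063     ]] [np.float64(0.031051131577732614), np.float64(0.03636718099237513), np.float64(0.031046859248067882), np.float64(0.037378063564257547)] [ 0.4344802  -0.08259872  0.063     ]
t 13.07 pos [ 0.421  -0.1384  0.2203] yaw -14.39 F [ 0.2  1.3 -0.5] w -0.0001
{"xyz":[1.91,-0.03,2.01],"spin":0,"claw":0}, 
{"xyz":[1.92,-0.03,2.01],"spin":0.1,"claw":0}, 
{"xyz":[1.91,-0.03,2.01],"spin":0,"claw":0}, 
{"xyz":[0,0,2.33],"spin":0,"claw":0}, 
{"xyz":[0,0,2.34],"spin":0,"claw":0}, 
{"xyz":[0,0,2.33],"spin":0,"claw":0}, 
end [ 0.4344 -0.0826  0.09  ] -14.49
```

View pics/w12a.png

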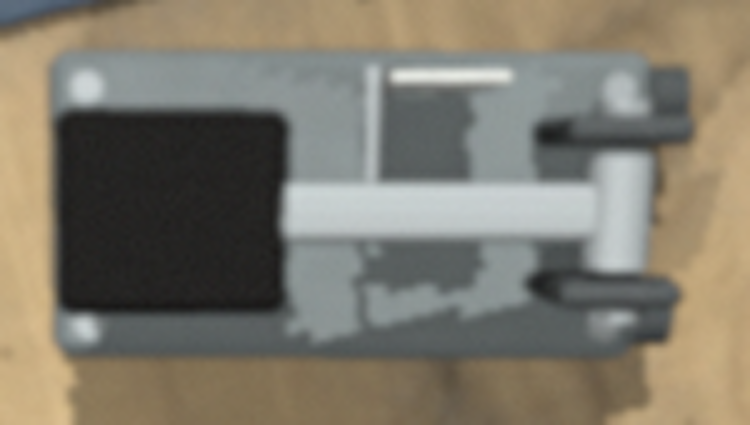

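play_rows(
  targets=[
    {"xyz": [1.9,0,2],"spin": 0,"claw": 0},
    {"xyz": [1.9,0,2],"spin": 0,"claw": 0},
    {"xyz": [1.9,0,2],"spin": 0,"claw": 0},
    {"xyz": [0,0,2.2],"spin": 0,"claw": 0},
    {"xyz": [0,0,2.2],"spin": 0,"claw": 0},
    {"xyz": [0,0,2],"spin": 0,"claw": 0},
    {"xyz": [0,0,0.4],"spin": 0,"claw": 0},
    {"xyz": [0,0,0],"spin": 0,"claw": 0},
    {"xyz": [0,0,0],"spin": 0,"claw": 0},
  ],
)

```text
time: 13.82
ee_pos: [0.4356, -0.0841, 0.0933]
tool_rot: [2.482, 1.925, -0.0]
wrist_force: [0.5, 0.8, 0.0]
gripper_width: 0.0
```

```bash
 python3 snap.py scene s13; python3 -c "
import cv2
im=cv2.imread('pics/s13.png')
cv2.imwrite('pics/s13a.png',cv2.resize(im[130:270,250:410],None,fx=4,fy=4,interpolation=cv2.INTER_CUBIC))"
```

```text
s13 13.82 [ 0.4356 -0.0841  0.0933] -14.42 0.022541780882328527
```

View pics/s13a.png

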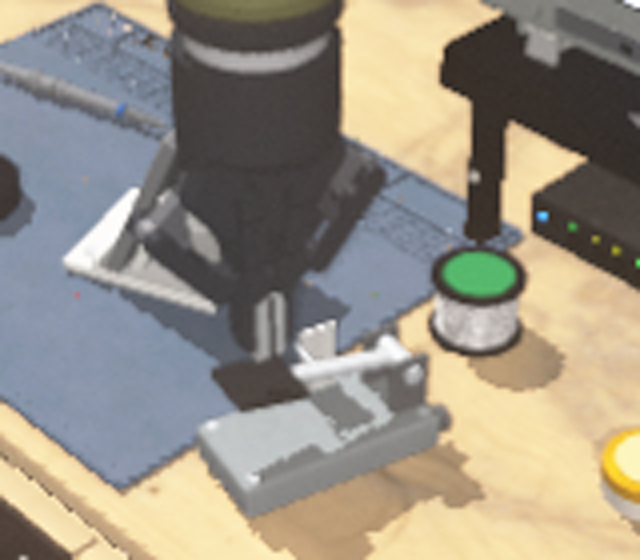

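play_rows(
  targets=[
    {"xyz": [0,0,0.8],"spin": 0,"claw": 0},
    {"xyz": [0,0,0.6],"spin": 0,"claw": 0},
    {"xyz": [0,0,0.4],"spin": 0,"claw": 0},
    {"xyz": [0,0,0.2],"spin": 0,"claw": 0},
    {"xyz": [0,0,0.2],"spin": 0,"claw": 0},
    {"xyz": [0,0,0],"spin": 0,"claw": 0},
    {"xyz": [0,0,0],"spin": 0,"claw": 0},
  ],
)

```text
time: 14.45
ee_pos: [0.4349, -0.0843, 0.0708]
tool_rot: [-2.483, -1.924, 0.0]
wrist_force: [-0.9, 1.4, 2.8]
gripper_width: 0.0
```

play_rows(
  targets=[
    {"xyz": [0,0,0.2],"spin": 0,"claw": 0},
    {"xyz": [0,0,0.2],"spin": 0,"claw": 0},
    {"xyz": [0,0,0.1],"spin": 0,"claw": 0},
    {"xyz": [0,0,0],"spin": 0,"claw": 0},
    {"xyz": [0,0,0],"spin": 0,"claw": 0},
  ],
)

```text
time: 14.87
ee_pos: [0.4349, -0.0843, 0.0658]
tool_rot: [-2.483, -1.924, 0.0]
wrist_force: [-2.7, 0.6, 4.0]
gripper_width: -0.0
```

```bash
 python3 snap.py scene s14; python3 -c "
import cv2
im=cv2.imread('pics/s14.png')
cv2.imwrite('pics/s14a.png',cv2.resize(im[190:270,280:380],None,fx=7,fy=7,interpolation=cv2.INTER_CUBIC))
from plan import *
s=read_state();print(np.round(s['wrist_force'],1),s['ee_pos'])"
```

```text
s14 14.87 [ 0.4349 -0.0843  0.0658] -14.46 0.0027189394322454635
[-1.9  1.3  3.5] [ 0.43492716 -0.08434315  0.0657933 ]
```

View pics/s14a.png

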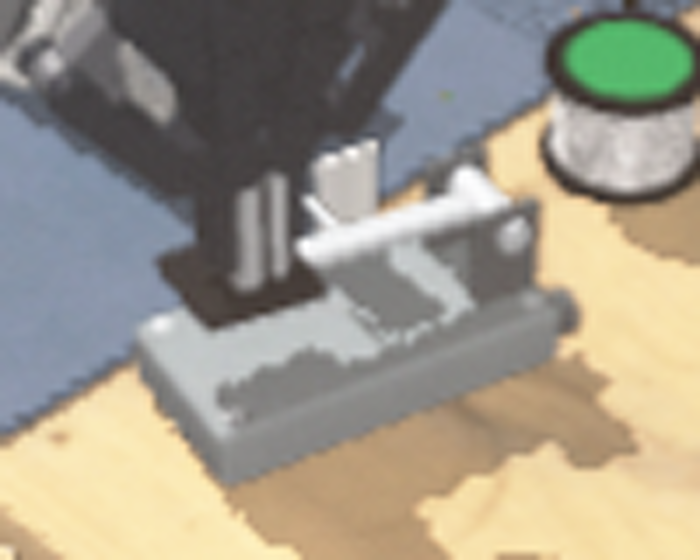

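play_rows(
  targets=[
    {"xyz": [0,0,0.2],"spin": 0,"claw": 0},
    {"xyz": [0,0,0.2],"spin": 0,"claw": 0},
    {"xyz": [0,0,0.15],"spin": 0,"claw": 0},
    {"xyz": [0,0,0],"spin": 0,"claw": 0},
    {"xyz": [0,0,0],"spin": 0,"claw": 0},
    {"xyz": [0,0,0],"spin": 0,"claw": 0},
  ],
)

```text
time: 15.42
ee_pos: [0.435, -0.0843, 0.0603]
tool_rot: [-2.483, -1.924, 0.0]
wrist_force: [-3.3, 1.0, 4.5]
gripper_width: -0.0001
```

```bash
 python3 snap.py wrist w15; python3 snap.py scene s15;python3 snap.py top t15; python3 -c "
import cv2
im=cv2.imread('pics/s15.png')
cv2.imwrite('pics/s15a.png',cv2.resize(im[190:270,280:380],None,fx=7,fy=7,interpolation=cv2.INTER_CUBIC))
from plan import *
s=read_state();print(np.round(s['wrist_force'],1),s['ee_pos'])"
```

```text
w15 15.42 [ 0.435  -0.0843  0.0603] -14.46 0.0019600546578323512
s15 15.47 [ 0.4349 -0.0843  0.0603] -14.46 0.002304533279356636
t15 15.52 [ 0.435  -0.0843  0.0603] -14.46 0.0015029952701495822
[-2.8  0.8  5.6] [ 0.43496854 -0.08432631  0.06032242]
```

View pics/s15a.png

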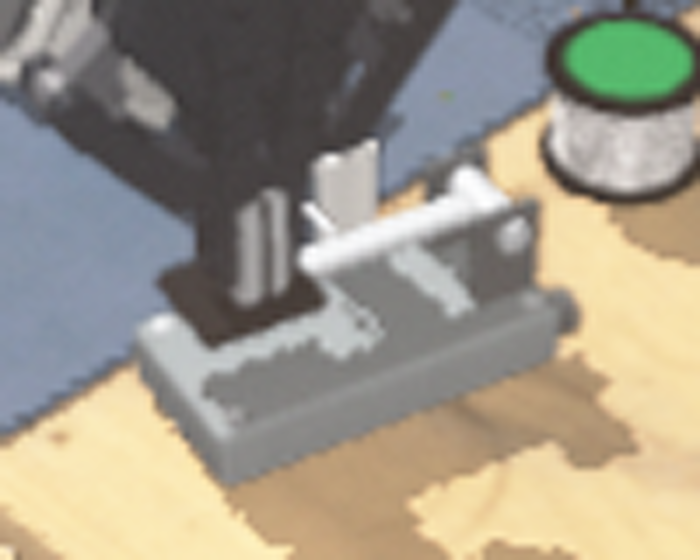

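View pics/w15.png

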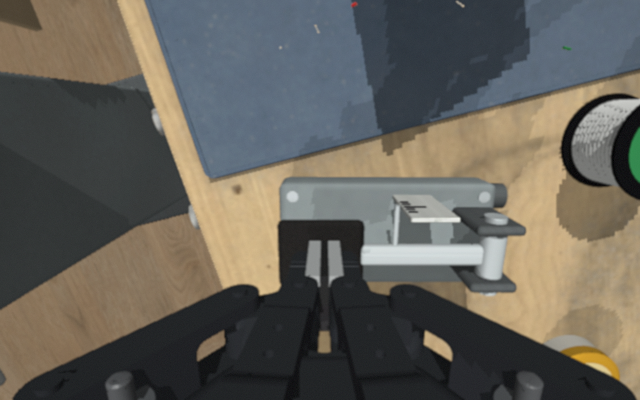

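View pics/t15.png

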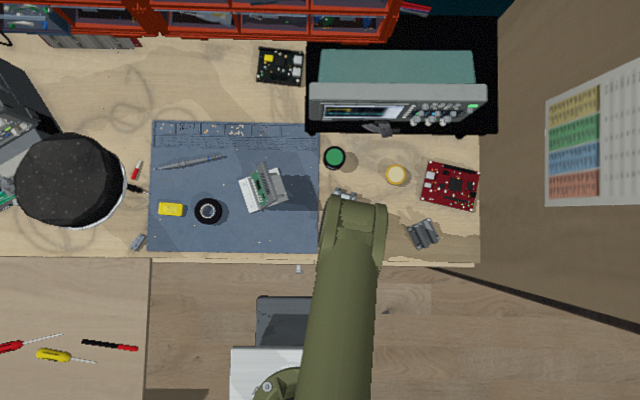

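play_rows(
  targets=[
    {"xyz": [0,0,0],"spin": 0,"claw": 0},
    {"xyz": [0,0,0],"spin": 0,"claw": 0},
    {"xyz": [0,0,0],"spin": 0,"claw": 0},
    {"xyz": [0,0,0],"spin": 0,"claw": 0},
    {"xyz": [0,0,0],"spin": 0,"claw": 0},
    {"xyz": [0,0,0],"spin": 0,"claw": 0},
    {"xyz": [0,0,0],"spin": 0,"claw": 0},
    {"xyz": [0,0,0],"spin": 0,"claw": 0},
    {"xyz": [0,0,0],"spin": 0,"claw": 0},
    {"xyz": [0,0,0],"spin": 0,"claw": 0},
  ],
)

```text
time: 16.4
ee_pos: [0.435, -0.0843, 0.0603]
tool_rot: [-2.483, -1.924, 0.0]
wrist_force: [-2.9, 0.7, 4.5]
gripper_width: 0.0001
```

```bash
python3 snap.py top t16; python3 - <<'E'
from h import *
for f in ['top0','t16']:
    im=cv2.imread(f'pics/{f}.png'); hsv=cv2.cvtColor(im,cv2.COLOR_BGR2HSV)
    g=cv2.inRange(hsv[140:175,320:350],(50,80,50),(90,255,255)); y=cv2.inRange(hsv[160:190,380:412],(15,60,150),(35,255,255)); t=(im[195:227,192:226].max(2)<40).astype(np.uint8)
    print(f,[ (round(m['m10']/m['m00'],1),round(m['m01']/m['m00'],1)) for m in (cv2.moments(k,True) for k in(g,y,t))])
s=read_state();print(np.round(s['wrist_force'],1),np.round(s['ee_pos'],4),s['time'])
im=cv2.imread('pics/t16.png'); cv2.imwrite('pics/t16a.png',cv2.resize(im[150:225,225:300],None,fx=7,fy=7,interpolation=cv2.INTER_CUBIC))
E
```

```text
t16 16.4 [ 0.435  -0.0843  0.0603] -14.46 0.0016055386628695794
top0 [(14.1, 16.4), (11.8, 16.8), (16.6, 15.9)]
t16 [(14.1, 16.5), (11.4, 16.7), (16.6, 16.0)]
[-3.1  0.4  4.2] [ 0.435  -0.0844  0.0603] 16.45
```

View pics/t16a.png

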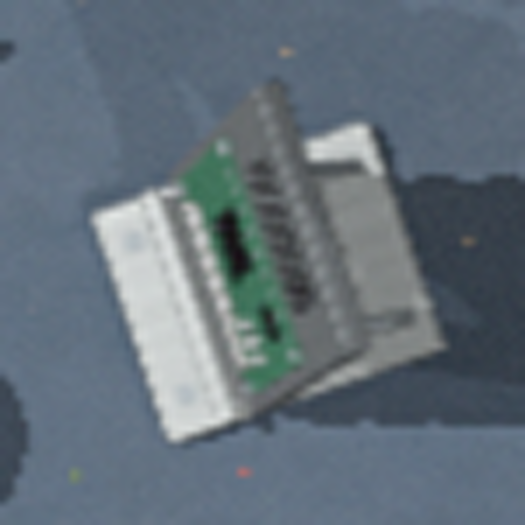

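The close-up from above shows the carrier seated behind the lip with its components outward. The bystanders have not moved, and the lever is steady at about 4.5 N.

```bash
python3 -c "
from bench import *
print(sign_off()); s=read_state(); print(s['wrist_force'],s['ee_pos'])"
```

```text
the job is handed in; nothing more can be done
None
the job is handed in; nothing more can be done
```

I lifted the carrier out of its holder, stood its foot behind the rest's lip and let it lean back onto the two bars. I let go and backed off, then pressed the lever with the closed fingertips. The job was handed in at about 16.5 s with the lever still held; `sign_off()` gives no verdict.

**Carrier:** in the last pictures it leans on both bars, component side outward, with its foot behind the lip and the gripper clear of it. Its top back edge measured about 35 mm behind the rest's origin, against about 36 mm expected when lying flat on the bars. It sits roughly 5 mm off centre along its width, within the 20 mm allowed, and square to within about 1 degree.

**Lever:** the tool held steady at 60.3 mm, which puts the fingertips at about 49 mm, the half-way height. The upward push read 4 to 5.5 N, close to the expected 5 N. In the scene picture the lever lies parallel to the box top. I had no direct reading of the lever angle.

**Bystanders:** the reel, the tape roll and the tin moved less than half a pixel in the top view between start and finish.

**What disagreed:** the wrist camera measured lengths about 2% short, and about 3 N of sideways rubbing stayed at the pad while holding. No check failed.

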